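Pack up a bonded slide block under a hand press until the ram bites, and hold it

ROBOT

A 6-joint arm with a two-finger parallel gripper is mounted at the origin on a cart in front of the work surface, level with it; the furniture and walls round the work are solid. World frame = base frame: x ahead of the robot, y to its left, z up, the work surface at z = 0. Lengths are in m, angles in rad, forces in N, time in s.
With the tool pointing down it reaches from about 0.15 to 0.775 m from the base axis. Payload 6.1 kg.
Tool frame: the origin (TCP) lies midway between the tips of the shut fingers; the grasp point (between the pads) lies 19 mm behind it; z points along the fingers, y is the direction in which the jaws open and shut (so a half turn about z gives the same grasp; the last joint's range is limited). The gripper opens to 85 mm and grips with 20 to 120 N. Pads are 22 mm wide; open, the fingers measure 114 mm over their backs; the gripper's body (76 mm by 85 mm) begins 54 mm behind the grasp point. The pads swing forward as they close: fully open they stand 13 mm farther back than shut.
Start: joints at [1.13, 0.126, -0.04, 1.405, 0, 1.571], TCP at [0.224, 0.475, 0.231] pointing down, gripper open.
Joint ranges: [-2.72, 2.72], [-0.95, 1.95], [-1.27, 1.35], [-1.78, 2.02], [-1.46, 1.47], [-3.14, 3.14]. Speed limits (rad/s): [2.39, 2.39, 3.01, 3.14, 3.14, 3.14].

INTERFACE

Orientations are given as a rotation vector (axis times angle).
In Python, from station import telemetry, viewer, workorder gives the robot as it stands.
- The arm moves only by the tool step_arm, never from a script. Its argument "targets" is a list of rows, each an object with "offset": the shift along the tool's x, y, z in m, a list of three; "twist": the turn about the tool's z in rad. A call has 1 to 5 rows; each row shifts and turns the commanded pose from where the row before left it, along the tool's axes as they then stand; what a row does not reach is not made up. A row lasts 1/10 s, in which the tool goes at most 50 mm and 8.59 degrees, less where a joint would pass 70% of its speed; a pose out of reach is approached as far as the arm can. A call with a gripper value outside its range is refused whole. "jaw" is the closure, from -1 (fully open) to 1 (shut), set as the call begins (left out, the last holds). The fingers move at their own pace and stop on an object; the grip force is fixed at half the most. Time passes only in rows, so rows that do not move let the fingers close. It gives the time, the measured TCP pose, the force and the opening at its end, in the units of the state.
- telemetry.state(): the state, without advancing time (a new reading comes with each control period).
- viewer.capture(name): name is "side" or "top"; returns the picture (400x640x3 uint8, red, green, blue); there is no depth.
- viewer.calibration(name): a dict with "fx", "fy", "cx", "cy" (pixels), "dist" ([k1, k2, p1, p2, k3] as OpenCV has them; the pictures are not rectified), "origin" and "attitude" of the camera in the world. Camera axes: x right, y down, z forward; pixel columns grow to the right and rows downward; lengths in m; the calibration is good to about 2 mm. A picture is of the moment at which its call begins. calibration takes no time and is no camera call.
- workorder.job_done(): hands the job in, once; it reports no verdict.
The state is a dict: "clock": time; "qpos": joint angles; "dq": joint speeds; "joint_torque": joint torques, N m; "eef_pos": TCP position; "tool_rot": TCP orientation; "ft_force": force on the tool from outside, world axes, zero at the start; "torque": the same for the moment, N m; "gripper_width": opening from 0.0 (shut) to 1.0 (fully open).
Only numpy, scipy, OpenCV 4.12 (cv2) and the standard library are available. Lean on these libraries where they do the work, as an engineer would, in place of code of your own. Each camera call takes 0.05 s, during which the arm holds its last target.

TASK

The strip glued on top of the slide block in the hand press must be held down while the adhesive grips, but the ram's stroke is too short to reach it and the press head stays where it is clamped. Take packing plates by their handles and lay them flat on the block, pads centred under the ram, one on another, until pushing the palm knob makes the ram bite on the stack before its stroke runs out; spare plates stay lying on the bench. Finish while still pressing the knob firmly down on the stack, without letting go, the block still in its place on the anvil and the oil bottle, grease tin and hex key left alone.

Things in the scene. Friction and masses are not known exactly. Their poses are not given: they have to be found in the camera images.
- press: fixed grey press base, 18 mm thick, from 75 mm in front of the ram axis to 105 mm behind, 130 mm wide; on it a steel anvil 38 mm wide, 96 mm long, top 40 mm above the bench, and a column (36 mm diameter, 193 mm high) 82 mm behind the ram axis. Origin: on the bench below the ram axis; z up, x level towards the column, so the open front lies at -x
- head: grey press head with the ram in it, clamped on the column at a height that varies (cannot be moved). Origin: on the ram axis, at the nose of the raised ram, 89 to 113 mm above the bench; axes as the press. Its barrel, 46 mm in diameter, reaches 18 to 74 mm above the origin; nothing of the head is more than 26 mm in front of the ram axis
- ram (a joint): travel of the ram in m: 0 up (a return spring holds it there), 0.018 the end of its stroke. Pushing it against the spring alone takes about 3 N at first and 6 N at the end; the force rises well beyond that once the ram bites on something or reaches its end
- ram_nose (a point): centre of the ram's flat round nose (24 mm in diameter), looking down; moves with the ram
- ram_knob (a point): centre of the top of the black mushroom-shaped palm knob (44 mm in diameter) on the ram, 122 mm above the nose; push here straight down
- work: the job: dark steel slide block with a light grey strip glued on top, 110 x 46 x 28 mm, 0.6 to 1.2 kg, loose on the anvil with its long side along the press's x and its middle about under the ram. Origin: centre of its underside; its flat top is 28 mm above, so 68 mm above the bench
- plate_a: one of four equal aluminium packing plates lying flat on one another in a loosely aligned pile, 10 mm thick, about 0.1 kg: square pad 50 x 50 mm, straight handle 22 mm wide that ends 120 mm from the pad's centre (balance point 35 mm from it). Lies at the bottom of the pile on the bench. Origin: pad's centre at the underside; z up, x from handle to pad (handle at -x, -25 to -120 mm)
- plate_b: one of four equal aluminium packing plates lying flat on one another in a loosely aligned pile, 10 mm thick, about 0.1 kg: square pad 50 x 50 mm, straight handle 22 mm wide that ends 120 mm from the pad's centre (balance point 35 mm from it). Second from below in the pile. Origin: pad's centre at the underside; z up, x from handle to pad (handle at -x, -25 to -120 mm)
- plate_c: one of four equal aluminium packing plates lying flat on one another in a loosely aligned pile, 10 mm thick, about 0.1 kg: square pad 50 x 50 mm, straight handle 22 mm wide that ends 120 mm from the pad's centre (balance point 35 mm from it). Third from below in the pile. Origin: pad's centre at the underside; z up, x from handle to pad (handle at -x, -25 to -120 mm)
- plate_d: one of four equal aluminium packing plates lying flat on one another in a loosely aligned pile, 10 mm thick, about 0.1 kg: square pad 50 x 50 mm, straight handle 22 mm wide that ends 120 mm from the pad's centre (balance point 35 mm from it). Top of the pile. Origin: pad's centre at the underside; z up, x from handle to pad (handle at -x, -25 to -120 mm)
- oil_bottle: white plastic oil bottle with a red spout, 55 mm wide, 190 mm tall; bystander. Origin: centre of its underside
- grease_tin: round tin, 65 mm in diameter, 33 mm tall; bystander. Origin: centre of its underside
- seat (a point): centre of the top face of the anvil, on the ram axis, 40 mm above the bench
- hex_key: black L-shaped hex key, 49 x 114 mm, lying flat; bystander. Origin: centre of its underside

How it is judged:
By the outcome, as a careful person would: the job done as asked, in the order asked, and still so for the second after the job is handed in, while the arm keeps its last pose, push and grip.
It also fails if it takes over 72 s, if anything falls off the work surface, if the arm or the gripper's body presses on something with over 40 N, if the wrist force passes 120 N, or if a joint passes its speed limit or range.

## Working session

There is one attempt and no reset: what is moved stays moved. The work goes in short steps, Python scripts to look and compute and a tool call to move; the robot and the scene stay as the last step left them, time stands still between calls to the robot, and variables do not carry over. Pictures are saved under pics/ and viewed, and the job is handed in when it is done.

Besides the shell and the picture viewer there is one more tool, called after ">>>" as name(argument=value, ...), one argument or row to a line, values as JSON. step_arm: Moves the arm, as the interface text tells. Its arguments: {"type":"object","properties":{"targets":{"type":"array","items":{"type":"object","properties":{"offset":{"type":"array","items":{"type":"number"}},"twist":{"type":"number"}}}},"jaw":{"type":"number"}},"required":["targets"]}

```bash
mkdir -p pics; ls; python3 - <<'E'
from station import telemetry, viewer, workorder
import cv2
s=telemetry.state()
for k,v in s.items(): print(k,v)
for n in("side","top"):
    print(n,viewer.calibration(n))
    cv2.imwrite(f"pics/{n}0.png",viewer.capture(n)[:,:,::-1])
E
```

```text
pics
clock 0.0
qpos [ 1.12997842e+00  1.26408253e-01 -4.06304156e-02  1.40536119e+00
 -1.46656686e-05  1.57080689e+00]
dq [-0.00064223  0.00079168  0.00055834 -0.00080662 -0.00254173 -0.00083991]
joint_torque [-6.22836033e-04 -4.35919225e+01  3.52921450e+01  1.71591947e-02
 -1.08394993e-04  2.97189409e-06]
eef_pos [0.2238406  0.47444944 0.23050337]
tool_rot [-6.86784767e-01 -3.06525894e+00  2.46265983e-03]
ft_force [-0.31371348 -0.09596627  0.13341686]
torque [0.04247085 0.01797784 0.00547864]
gripper_width 1.0021101445724139
side {'fx': 480.14693677956336, 'fy': 480.14693677956336, 'cx': 314.2589042081021, 'cy': 207.9556908888575, 'dist': array([-0.0257307,  0.       ,  0.       ,  0.       ,  0.       ]), 'origin': array([ 0.17013949, -1.2813595 ,  0.62873425]), 'attitude': array([-1.99081131,  0.33076734, -0.20471499])}
top {'fx': 462.0176844222026, 'fy': 462.0176844222026, 'cx': 318.3282001265142, 'cy': 203.1900615972729, 'dist': array([-0.01878192,  0.        ,  0.        ,  0.        ,  0.        ]), 'origin': array([ 0.33435603, -0.37763917,  1.10622601]), 'attitude': array([-2.13892108,  2.12848161, -0.14432769])}
```

View pics/side0.png

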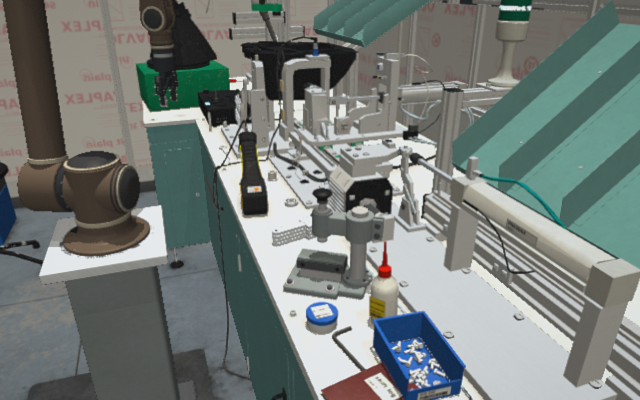

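View pics/top0.png

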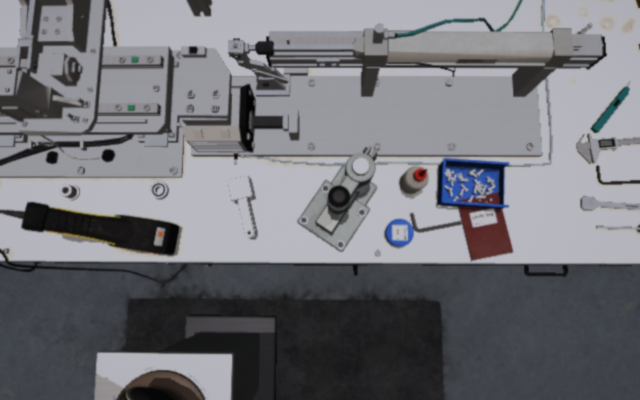

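```bash
cat > h.py <<'E'
import numpy as np, cv2
from station import telemetry, viewer, workorder
def cal(n):
    c=viewer.calibration(n); K=np.array([[c['fx'],0,c['cx']],[0,c['fy'],c['cy']],[0,0,1]])
    R=cv2.Rodrigues(np.array(c['attitude']))[0]; return K,np.array(c['dist']),R,np.array(c['origin'])
def ray(n,uv):
    K,d,R,o=cal(n); p=cv2.undistortPoints(np.array([[uv]],float),K,d)[0,0]
    return o,R@np.array([p[0],p[1],1])
def atz(n,uv,z):
    o,r=ray(n,uv); return o+r*(z-o[2])/r[2]
def proj(n,P):
    K,d,R,o=cal(n); rv=cv2.Rodrigues(R.T)[0]
    return cv2.projectPoints(np.array(P,float).reshape(-1,3),rv,-R.T@o,K,d)[0][:,0]
def tri(a,b):
    o1,r1=ray('side',a);o2,r2=ray('top',b)
    s=np.linalg.lstsq(np.c_[r1,-r2],o2-o1,rcond=None)[0]
    p,q=o1+s[0]*r1,o2+s[1]*r2
    return (p+q)/2,np.linalg.norm(p-q)
def crop(img,x0,y0,x1,y1,k,name):
    cv2.imwrite(name,cv2.resize(img[y0:y1,x0:x1],None,fx=k,fy=k,interpolation=cv2.INTER_CUBIC))
E
python3 - <<'E'
from h import *
print(proj('top',[[.3,0,0],[.4,0,0],[.3,-.1,0]]))
a=cv2.imread('pics/top0.png');b=cv2.imread('pics/side0.png')
crop(a,215,140,395,260,4.4,'pics/t0c.png')
crop(b,260,175,410,300,4.8,'pics/s0c.png')
E
```

```text
[[167.40577651 287.82682977]
 [169.65352682 245.66021971]
 [209.20376867 288.19658871]]
```

View pics/t0c.png

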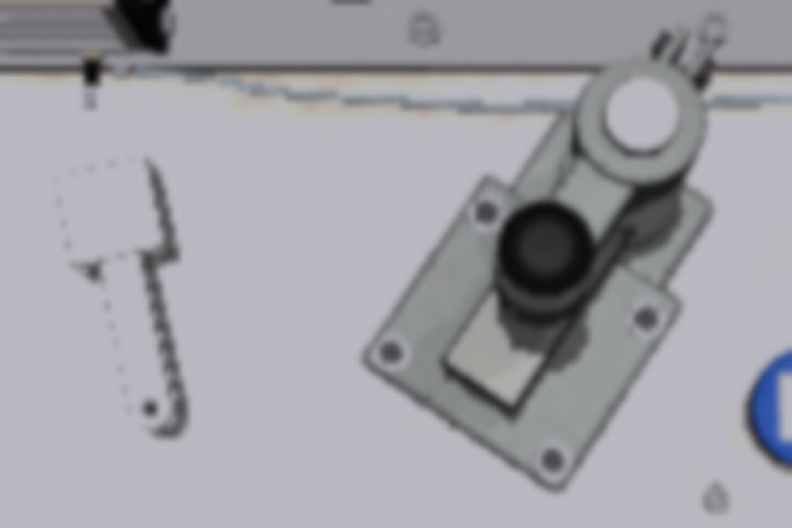

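View pics/s0c.png

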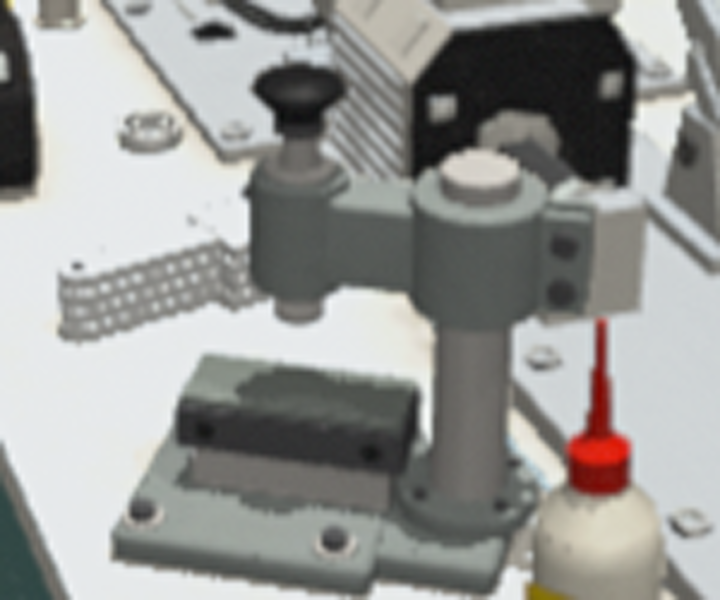

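```bash
cat > fit.py <<'E'
from h import *
from scipy.optimize import least_squares
T=lambda x,y:(215+x/4.4,140+y/4.4)
S=lambda x,y:(260+x/4.8,175+y/4.8)
def model(p):
    x,y,t,h=p; c,s=np.cos(t),np.sin(t)
    w=lambda a,b,z:[x+c*a-s*b,y+s*a+c*b,z]
    top=[w(.082,0,.193),w(0,0,h+.122),w(-.075,.065,.018),w(-.075,-.065,.018)]
    side=[w(.082,0,.193),w(0,0,h+.122),w(0,0,h+.0),w(-.075,-.065,.018)]
    return top,side
ot=[T(641,115),T(546,247),T(367,357),T(558,490)]
os_=[S(481,170),S(298,82),S(299,313),S(368,592)]
def res(p):
    a,b=model(p); return np.r_[(proj('top',a)-ot).ravel(),(proj('side',b)-os_).ravel()]
# front corners on side: leftmost corner (115,558)
r=least_squares(res,[.4,-.4,-.5,.1])
print(r.x,np.degrees(r.x[2]));print(r.fun.reshape(-1,2).round(1))
a,b=model(r.x)
x,y,t,h=r.x;c,s=np.cos(t),np.sin(t);w=lambda a,b,z:[x+c*a-s*b,y+s*a+c*b,z]
for xx in(-.055,.055):
  for yy in(-.023,.023):
    print(xx,yy,'side',((proj('side',[w(xx,yy,.068)])[0]-[260,175])*4.8).round(),'top',((proj('top',[w(xx,yy,.068)])[0]-[215,140])*4.4).round())
for xx in(-.075,):
  for yy in(-.065,.065):
    print('base',xx,yy,'side',((proj('side',[w(xx,yy,.018)])[0]-[260,175])*4.8).round())
# pile
print('pile')
for q in [(55,178),(148,157),(170,250),(75,267)]: print(atz('top',T(*q),.04).round(4))
for q in [(150,408)]: print('hole',atz('top',T(*q),.04).round(4), atz('side',S(78,266),.04).round(4))
E
python3 fit.py
```

```text
[ 0.4973472  -0.40590319 -0.32199077  0.10286555] -18.448711969465723
[[ -7.1 -11.5]
 [  2.2  -6.8]
 [  4.1   5. ]
 [ 12.9  -7.5]
 [  6.2  -5.1]
 [  6.3  -0.2]
 [  5.6   2. ]
 [-42.6  -7.3]]
-0.055 -0.023 side [208. 414.] top [555. 387.]
-0.055 0.023 side [209. 363.] top [470. 359.]
0.055 -0.023 side [446. 412.] top [622. 187.]
0.055 0.023 side [439. 362.] top [538. 160.]
base -0.075 -0.065 side [164. 557.]
base -0.075 0.065 side [172. 407.]
pile
[ 0.5522 -0.1431  0.04  ]
[ 0.5638 -0.1929  0.04  ]
[ 0.5132 -0.2061  0.04  ]
[ 0.5038 -0.1556  0.04  ]
hole [ 0.4287 -0.1979  0.04  ] [ 0.4306 -0.1982  0.04  ]
```

```bash
sed -i 's/S(368,592)\]/S(115,556)]/' fit.py; python3 fit.py
```

```text
[ 0.48458921 -0.40347835 -0.56554161  0.1057184 ] -32.40314721653764
[[ 0.6 -1.3]
 [ 1.  -0.5]
 [-1.   1.1]
 [ 2.   0.6]
 [ 0.  -0.7]
 [ 0.3 -1. ]
 [-0.1  1.3]
 [-1.5 -4.5]]
-0.055 -0.023 side [172. 400.] top [522. 411.]
-0.055 0.023 side [198. 352.] top [446. 362.]
0.055 -0.023 side [404. 429.] top [636. 232.]
0.055 0.023 side [422. 379.] top [561. 185.]
base -0.075 -0.065 side [108. 534.]
base -0.075 0.065 side [183. 392.]
pile
[ 0.5522 -0.1431  0.04  ]
[ 0.5638 -0.1929  0.04  ]
[ 0.5132 -0.2061  0.04  ]
[ 0.5038 -0.1556  0.04  ]
hole [ 0.4287 -0.1979  0.04  ] [ 0.4306 -0.1982  0.04  ]
```

```bash
python3 - <<'E'
from h import *
a=cv2.imread('pics/top0.png');b=cv2.imread('pics/side0.png')
crop(b,300,180,360,245,9,'pics/s0d.png')
crop(b,285,240,365,300,9,'pics/s0e.png')
crop(a,215,165,275,245,7,'pics/t0d.png')
E
```

```text
(no output)
```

View pics/s0d.png

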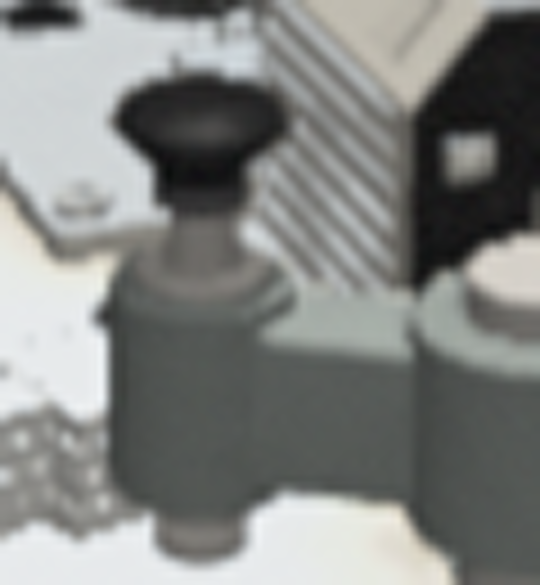

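View pics/s0e.png

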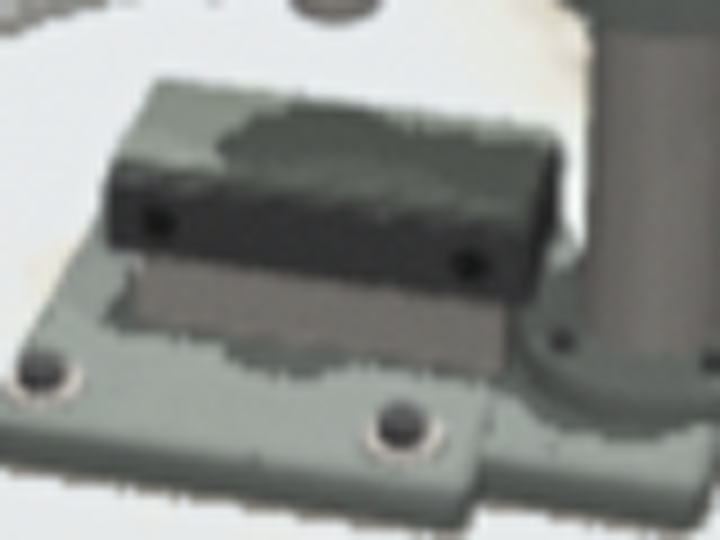

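View pics/t0d.png

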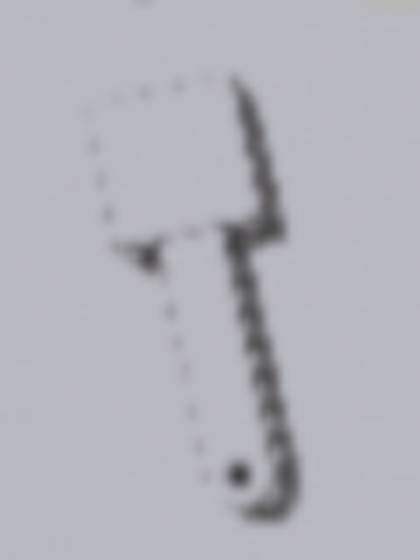

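```bash
cat > fit2.py <<'E'
from h import *
from scipy.optimize import least_squares
T=lambda x,y:(215+x/4.4,140+y/4.4)
S=lambda x,y:(260+x/4.8,175+y/4.8)
D=lambda x,y:(300+x/9,180+y/9)
E=lambda x,y:(285+x/9,240+y/9)
names='ct kt b1 b2 | bt1 bt2 | cs ks nose corner | nl fl fr nlb nrb'.split()
def w(p,a,b,z):
    x,y,t=p;c,s=np.cos(t),np.sin(t);return [x+c*a-s*b,y+s*a+c*b,z]
ot=[T(641,115),T(546,247),T(367,357),T(560,490),T(447,365),T(514,410)]
os_=[S(481,170),S(298,82),D(201,541),S(115,530),E(110,172),E(152,83),E(558,137),E(108,245),E(528,298)]
def res(p,full=False):
    P,h,B,bt,bs=p[:3],p[3],p[4:7],p[7:9],p[9:11]
    t=[w(P,.082,0,.193),w(P,0,0,h+.122),w(P,-.075,.065,.018),w(P,-.075,-.065,.018),w(B,-.055,.023,.068),w(B,-.055,-.023,.068)]
    s=[w(P,.082,0,.193),w(P,0,0,h+.122),w(P,0,0,h),w(P,-.075,-.065,.018),w(B,-.055,-.023,.068),w(B,-.055,.023,.068),w(B,.055,.023,.068),w(B,-.055,-.023,.04),w(B,.055,-.023,.04)]
    r=np.r_[(proj('top',t)+bt-ot).ravel(),(proj('side',s)+bs-os_).ravel()]
    return np.r_[r,p[7:]/1.0]
r=least_squares(res,[.48,-.4,-.56,.105,.48,-.4,-.56,0,0,0,0],loss='soft_l1',x_scale=[.01,.01,.01,.01,.01,.01,.01,1,1,1,1])
if __name__=='__main__':
    print(r.x.round(4),np.degrees(r.x[[2,6]]));print(r.fun.reshape(-1,2).round(1).tolist())
    J=np.linalg.inv(r.jac.T@r.jac);print(np.sqrt(np.diag(J)).round(4))
E
python3 fit2.py
```

```text
[ 0.485  -0.4014 -0.5857  0.1053  0.485  -0.4015 -0.5663  0.1856  0.2724
  0.4329  0.3796] [-33.55551167 -32.44916138]
[[0.5, -0.8], [0.2, -0.4], [-1.9, 0.4], [0.0, 0.8], [-0.9, -0.5], [1.1, 0.2], [0.1, -0.4], [0.6, -0.9], [0.1, 1.5], [-1.5, 0.3], [-1.0, -0.8], [-0.3, -1.0], [1.2, -1.4], [-0.6, 1.7], [0.5, 2.0], [0.2, 0.3], [0.4, 0.4]]
[0.002  0.0022 0.0146 0.0033 0.0023 0.0034 0.0388 0.9247 0.8389 0.8354
 0.6599]
```

```bash
cat > ov.py <<'E'
from fit2 import *
def draw(P,h,B,bs,name,cam='side',img='pics/side0.png',box=(280,180,370,300),k=6.6):
    im=cv2.imread(img);x0,y0,x1,y1=box
    im=cv2.resize(im[y0:y1,x0:x1],None,fx=k,fy=k,interpolation=cv2.INTER_CUBIC)
    def pl(pts,col):
        q=((proj(cam,pts)+bs-[x0,y0]+.5)*k-.5).astype(int); cv2.polylines(im,[q.reshape(-1,1,2)],False,col,1)
    def ring(rad,z,cx=0,col=(0,0,255)):
        pl([w(P,cx+rad*np.cos(a),rad*np.sin(a),z) for a in np.linspace(0,6.284,40)],col)
    ring(.012,h);ring(.022,h+.110,col=(0,255,0));ring(.023,h+.018);ring(.023,h+.074);ring(.018,.193,.082);ring(.018,.05,.082)
    for z in(.04,.068): pl([w(B,a,b,z) for a,b in((-.055,-.023),(.055,-.023),(.055,.023),(-.055,.023),(-.055,-.023))],(255,0,0))
    pl([w(P,a,b,.018) for a,b in((.0,-.065),(-.075,-.065),(-.075,.065),(0,.065))],(255,0,255))
    cv2.imwrite(name,im)
if __name__=='__main__':
    x=r.x
    draw(x[:3],x[3],x[4:7],x[9:11],'pics/ov1.png')
    draw(x[:3],x[3],x[4:7],x[7:9],'pics/ov2.png','top','pics/top0.png',(290,150,380,260),6.6)
E
python3 ov.py
```

```text
(no output)
```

View pics/ov1.png

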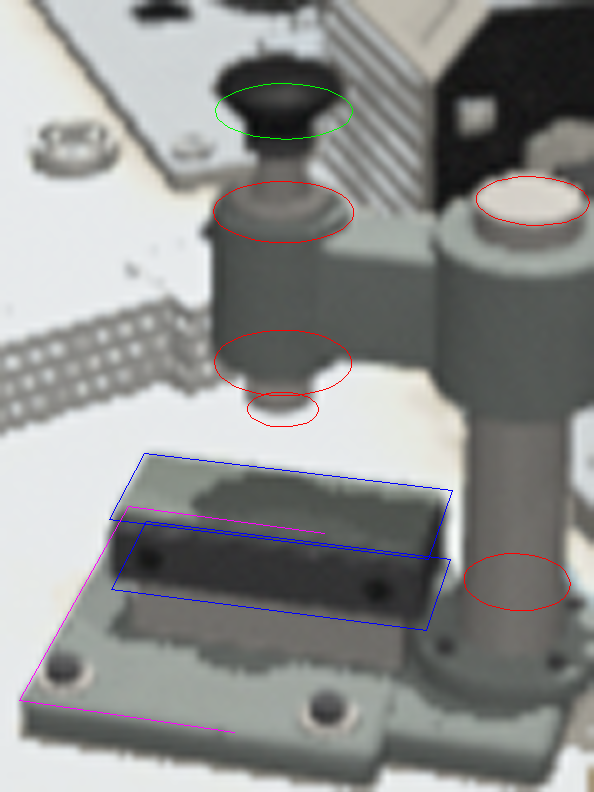

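View pics/ov2.png

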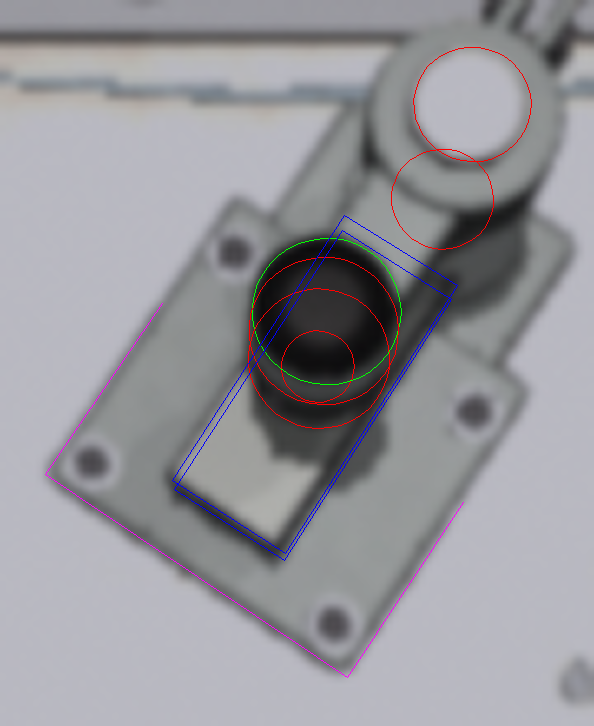

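```bash
python3 - <<'E'
from h import *
s=telemetry.state()
print(proj('side',[s['eef_pos'],[0,0,0],[.485,-.4,.0],[.485,-.3,0],[.585,-.4,0]]))
for n in('side','top'):
  K,d,R,o=cal(n); print(n,R.round(3).tolist())
b=cv2.imread('pics/side0.png');crop(b,40,50,200,260,3,'pics/s0r.png')
E
```

```text
[[169.32203344 107.14119649]
 [107.26929073 235.26676033]
 [321.65432846 280.57677009]
 [308.28067623 259.27758093]
 [361.19807423 272.84944303]]
side [[0.947, -0.14, 0.289], [-0.321, -0.404, 0.857], [-0.003, -0.904, -0.427]]
top [[0.006, -0.988, 0.152], [-1.0, -0.004, 0.018], [-0.017, -0.152, -0.988]]
```

View pics/s0r.png

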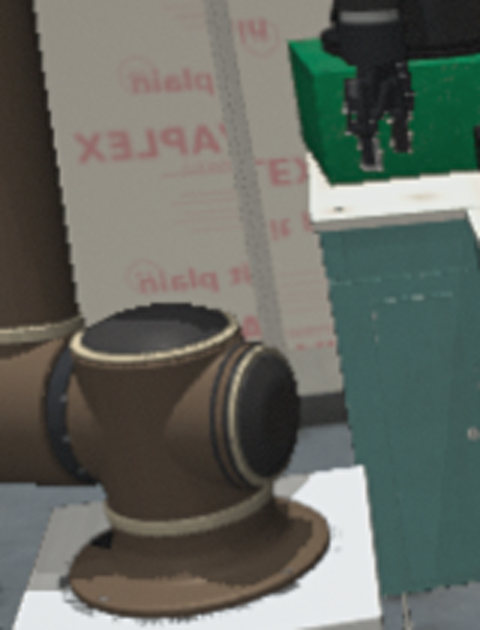

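```bash
cat > plan.py <<'E'
from h import *
import sys,json
def pose():
    s=telemetry.state();return np.array(s['eef_pos']),cv2.Rodrigues(np.array(s['tool_rot']))[0]
def plan(p,R,tgt,head,n):
    """straight line rows, rounded; returns rows and end"""
    p=p.copy();R=R.copy();rows=[]
    for i in range(n):
        h0=np.degrees(np.arctan2(R[1,0],R[0,0]));dh=(head-h0+180)%360-180
        tw=round(-np.radians(dh)/(n-i),3)
        o=(R.T@(np.array(tgt)-p)/(n-i)).round(4)
        rows.append({"offset":o.tolist(),"twist":tw});p=p+R@o;R=R@cv2.Rodrigues(np.array([0,0,tw]))[0]
    return rows,p,R
def go(*wps):
    p,R=pose();k=[]
    for t,h,n in wps:
        r,p,R=plan(p,R,t,h,n);k+=r
    for i in range(0,len(k),5): print(json.dumps(k[i:i+5]))
    print('end',p.round(4))
E
python3 -c "
from plan import *
p,R=pose();print(p,R.round(3).tolist())
go(((.45,-.1935,.2),193,18))"
```

```text
[0.22384349 0.47448685 0.23059862] [[-0.904, 0.427, -0.001], [0.427, 0.904, -0.001], [-0.0, -0.001, -1.0]]
[{"offset": [-0.0272, -0.0282, 0.0017], "twist": -0.037}, {"offset": [-0.0261, -0.0292, 0.0017], "twist": -0.037}, {"offset": [-0.025, -0.0301, 0.0017], "twist": -0.037}, {"offset": [-0.0239, -0.031, 0.0017], "twist": -0.037}, {"offset": [-0.0227, -0.0319, 0.0018], "twist": -0.037}]
[{"offset": [-0.0216, -0.0327, 0.0017], "twist": -0.037}, {"offset": [-0.0203, -0.0335, 0.0018], "twist": -0.037}, {"offset": [-0.0191, -0.0342, 0.0017], "twist": -0.037}, {"offset": [-0.0178, -0.0349, 0.0018], "twist": -0.037}, {"offset": [-0.0165, -0.0356, 0.0017], "twist": -0.037}]
[{"offset": [-0.0152, -0.0361, 0.0018], "twist": -0.037}, {"offset": [-0.0138, -0.0367, 0.0017], "twist": -0.037}, {"offset": [-0.0124, -0.0372, 0.0018], "twist": -0.037}, {"offset": [-0.0111, -0.0376, 0.0017], "twist": -0.037}, {"offset": [-0.0097, -0.038, 0.0018], "twist": -0.037}]
[{"offset": [-0.0082, -0.0383, 0.0017], "twist": -0.038}, {"offset": [-0.0068, -0.0386, 0.0018], "twist": -0.037}, {"offset": [-0.0054, -0.0387, 0.0017], "twist": -0.038}]
end [ 0.45   -0.1935  0.2   ]
```

>>> step_arm(
  targets=[
    {"offset": [-0.033, -0.034, 0]},
    {"offset": [-0.033, -0.034, 0]},
    {"offset": [-0.033, -0.034, 0]},
    {"offset": [-0.033, -0.034, 0]},
    {"offset": [-0.033, -0.034, 0]},
  ],
  jaw=-1,
)

```text
validation failed for argument at $.ta...
```

>>> step_arm(
  targets=[
    {"offset": [-0.033, -0.034, 0]},
    {"offset": [-0.033, -0.034, 0]},
    {"offset": [-0.033, -0.034, 0]},
    {"offset": [-0.033, -0.034, 0]},
    {"offset": [-0.033, -0.034, 0]},
  ],
)

```text
validation failed for argument at $.ta...
```

>>> step_arm(
  targets=[
    {"offset": [-0.033, -0.034, 0], "twist": 0},
    {"offset": [-0.033, -0.034, 0]},
    {"offset": [-0.033, -0.034, 0]},
    {"offset": [-0.033, -0.034, 0]},
    {"offset": [-0.028, -0.032, 0], "twist": -0.12},
  ],
)

```text
validation failed for argument at $.ta...
```

>>> step_arm(
  targets=[
    {"offset": [0, 0, 0.006], "twist": -0.137},
    {"offset": [0, 0, 0.006], "twist": -0.137},
    {"offset": [0, 0, 0.006], "twist": -0.137},
    {"offset": [0, 0, 0.006], "twist": -0.137},
    {"offset": [0, 0, 0.006]},
  ],
)

```text
validation failed for argument at $.ta...
```

>>> step_arm(
  targets=[
    {"offset": [-0.033, -0.034, 0], "twist": 0},
    {"offset": [-0.033, -0.034, 0], "twist": 0},
    {"offset": [-0.033, -0.034, 0], "twist": 0},
    {"offset": [-0.033, -0.034, 0], "twist": 0},
    {"offset": [-0.033, -0.034, 0], "twist": 0},
  ],
  jaw=-1,
)

```text
clock: 0.6
eef_pos: [0.3006, 0.2489, 0.231]
tool_rot: [-0.685, -3.066, 0.001]
ft_force: [1.4, 0.5, -0.2]
gripper_width: 1.004
```

>>> step_arm(
  targets=[
    {"offset": [-0.033, -0.034, 0], "twist": 0},
    {"offset": [-0.033, -0.034, 0], "twist": 0},
    {"offset": [-0.033, -0.034, 0], "twist": 0},
    {"offset": [-0.033, -0.034, 0], "twist": 0},
    {"offset": [-0.033, -0.034, 0], "twist": 0},
  ],
)

```text
clock: 1.1
eef_pos: [0.3773, 0.0246, 0.2313]
tool_rot: [0.687, 3.065, 0.0]
ft_force: [1.7, -0.0, -0.5]
gripper_width: 0.996
```

>>> step_arm(
  targets=[
    {"offset": [-0.033, -0.034, 0], "twist": 0},
    {"offset": [-0.033, -0.034, 0], "twist": 0},
    {"offset": [-0.033, -0.034, 0], "twist": 0},
    {"offset": [-0.033, -0.034, 0], "twist": 0},
    {"offset": [-0.028, -0.032, 0], "twist": -0.12},
  ],
)

```text
clock: 1.6
eef_pos: [0.4506, -0.196, 0.2308]
tool_rot: [-0.5, -3.101, -0.0]
ft_force: [0.6, 0.5, 1.0]
gripper_width: 0.998
```

>>> step_arm(
  targets=[
    {"offset": [0, 0, 0.006], "twist": -0.137},
    {"offset": [0, 0, 0.006], "twist": -0.137},
    {"offset": [0, 0, 0.006], "twist": -0.137},
    {"offset": [0, 0, 0.006], "twist": -0.137},
    {"offset": [0, 0, 0.006], "twist": 0},
  ],
)

```text
clock: 2.1
eef_pos: [0.4502, -0.1937, 0.2006]
tool_rot: [0.356, -3.121, -0.001]
ft_force: [0.4, 0.2, -0.1]
gripper_width: 0.997
```

```bash
python3 - <<'E'
from plan import *
p,R=pose();print(p,R.round(3).tolist())
for n in("side","top"): cv2.imwrite(f"pics/{n}1.png",viewer.capture(n)[:,:,::-1])
a=cv2.imread('pics/top1.png');b=cv2.imread('pics/side1.png')
crop(a,195,130,345,260,5,'pics/t1c.png')
crop(b,220,130,370,260,5,'pics/s1c.png')
E
```

```text
[ 0.45015625 -0.19370421  0.20057066] [[-0.974, -0.225, -0.001], [-0.225, 0.974, 0.0], [0.001, 0.001, -1.0]]
```

View pics/t1c.png

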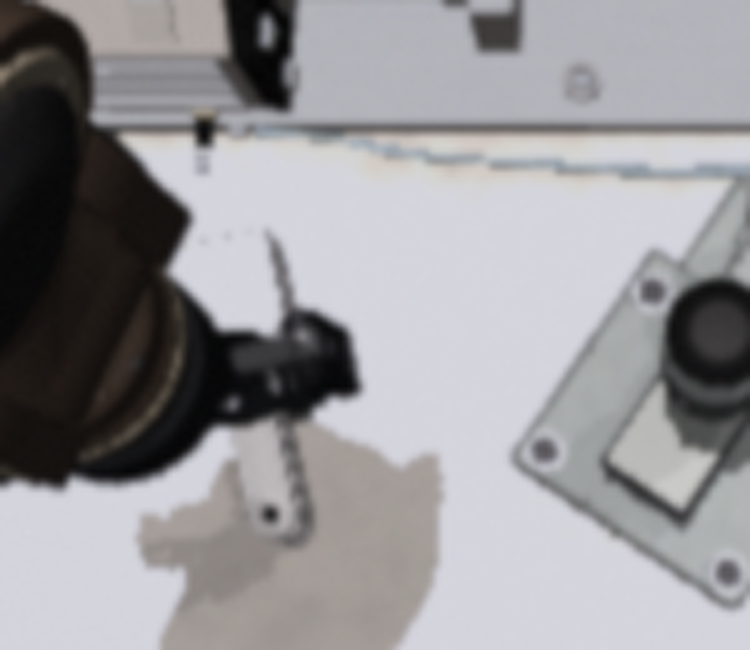

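View pics/s1c.png

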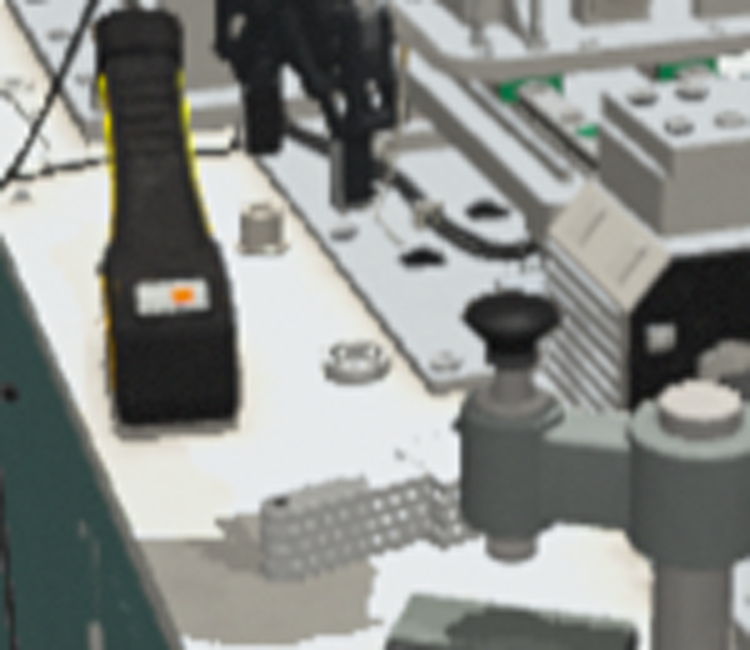

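```bash
python3 - <<'E'
from plan import *
t=lambda x,y:(195+(x+.5)/5-.5,130+(y+.5)/5-.5); s=lambda x,y:(220+(x+.5)/5-.5,130+(y+.5)/5-.5)
print(tri(s(281,501),t(269,513)), atz('top',t(269,513),.04))
# handle sides at end: left edge crop (245,470)?, right (283,455)
for q in((240,460),(281,445)): print(atz('top',t(*q),.04))
u=np.array([.974,.225]);print((np.array([.45,-.1937])-atz('top',t(269,513),.04)[:2])@np.array([-.225,.974]))
E
```

```text
(array([ 0.42981971, -0.19642688,  0.04108293]), np.float64(6.458708376367956e-05)) [ 0.42988502 -0.19623629  0.04      ]
[ 0.45455619 -0.18195942  0.04      ]
[ 0.46167209 -0.20092585  0.04      ]
-0.002055523558302027
```

>>> step_arm(
  targets=[
    {"offset": [0, 0.001, 0.04], "twist": 0},
    {"offset": [0, 0, 0.04], "twist": 0},
    {"offset": [0, 0, 0.04], "twist": 0},
    {"offset": [0, 0, 0.035], "twist": 0},
    {"offset": [0, 0, 0.0135], "twist": 0},
  ],
)

```text
clock: 2.7
eef_pos: [0.448, -0.1917, 0.0295]
tool_rot: [0.351, -3.118, -0.004]
ft_force: [0.3, 0.9, -0.1]
gripper_width: 0.999
```

>>> step_arm(
  targets=[
    {"offset": [0, 0, 0], "twist": 0},
    {"offset": [0, 0, 0], "twist": 0},
    {"offset": [0, 0, 0], "twist": 0},
    {"offset": [0, 0, 0], "twist": 0},
    {"offset": [0, 0, 0], "twist": 0},
  ],
  jaw=1,
)

```text
clock: 3.2
eef_pos: [0.4511, -0.1931, 0.0343]
tool_rot: [-0.356, 3.119, -0.002]
ft_force: [-0.6, 0.4, 5.1]
gripper_width: 0.232
```

>>> step_arm(
  targets=[
    {"offset": [0, 0, 0], "twist": 0},
    {"offset": [0, 0, 0], "twist": 0},
  ],
)

```text
clock: 3.4
eef_pos: [0.4512, -0.1931, 0.0344]
tool_rot: [-0.356, 3.119, -0.002]
ft_force: [0.1, 0.8, 4.8]
gripper_width: 0.23
```

```bash
python3 - <<'E'
from plan import *
p,R=pose();print(p,telemetry.state()['gripper_width'])
for n in("side","top"): cv2.imwrite(f"pics/{n}2.png",viewer.capture(n)[:,:,::-1])
b=cv2.imread('pics/side2.png')
crop(b,240,130,360,260,6,'pics/s2c.png')
E
```

```text
[ 0.45119303 -0.19312192  0.0343671 ] 0.230384177589815
```

View pics/s2c.png

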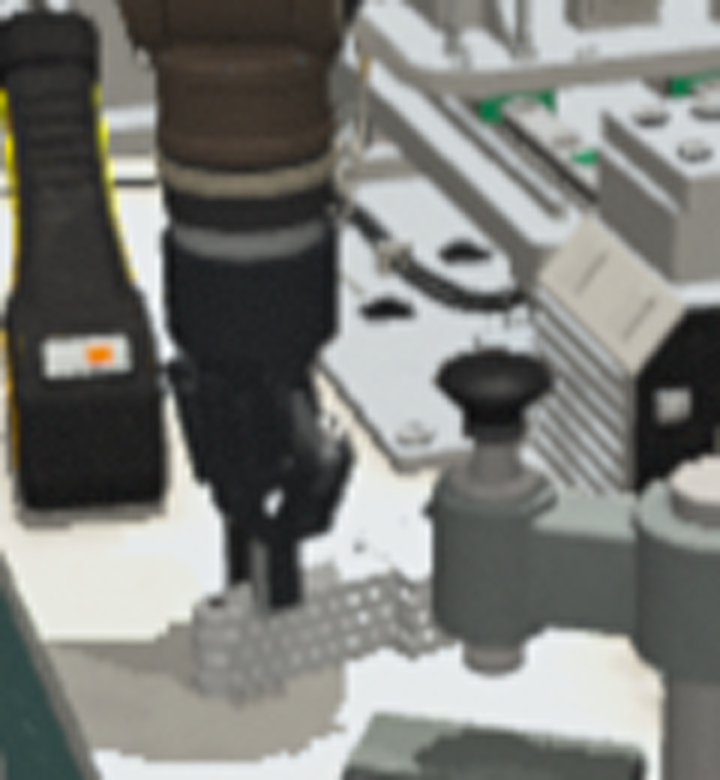

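>>> step_arm(
  targets=[
    {"offset": [0, 0, -0.005], "twist": 0},
    {"offset": [0, 0, -0.01], "twist": 0},
    {"offset": [0, 0, -0.02], "twist": 0},
    {"offset": [0, 0, -0.03], "twist": 0},
    {"offset": [0, 0, 0], "twist": 0},
  ],
)

```text
clock: 4.0
eef_pos: [0.4524, -0.1937, 0.1022]
tool_rot: [-0.355, 3.116, -0.005]
ft_force: [0.3, -1.0, -0.0]
gripper_width: 0.231
```

```bash
python3 - <<'E'
from plan import *
p,R=pose();print(p,telemetry.state()['gripper_width'])
for n in("side","top"): cv2.imwrite(f"pics/{n}3.png",viewer.capture(n)[:,:,::-1])
b=cv2.imread('pics/side3.png')
crop(b,240,130,360,260,6,'pics/s3c.png')
b=cv2.imread('pics/top3.png')
crop(b,205,150,305,250,6,'pics/t3c.png')
E
```

```text
[ 0.45238872 -0.19369664  0.10224216] 0.2312382364338254
```

View pics/s3c.png

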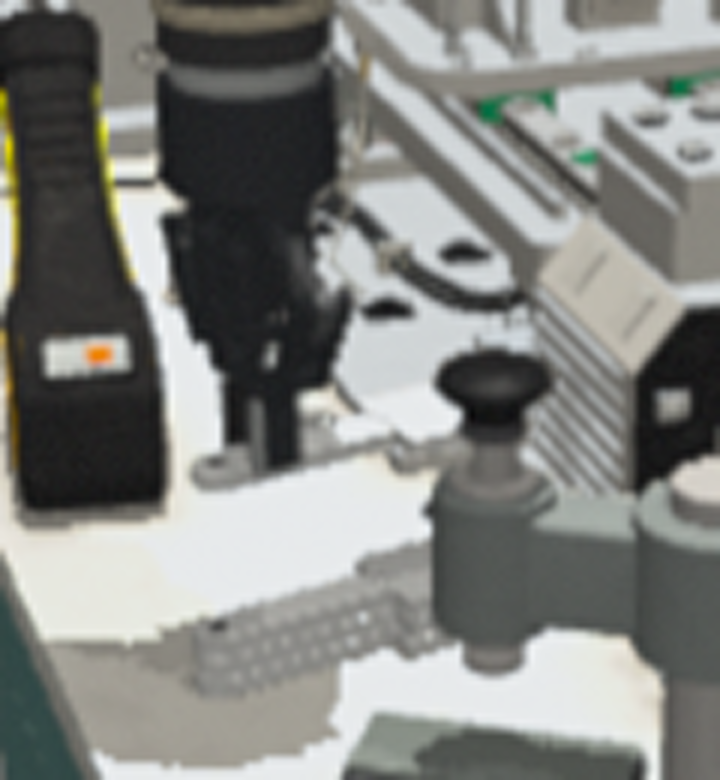

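View pics/t3c.png

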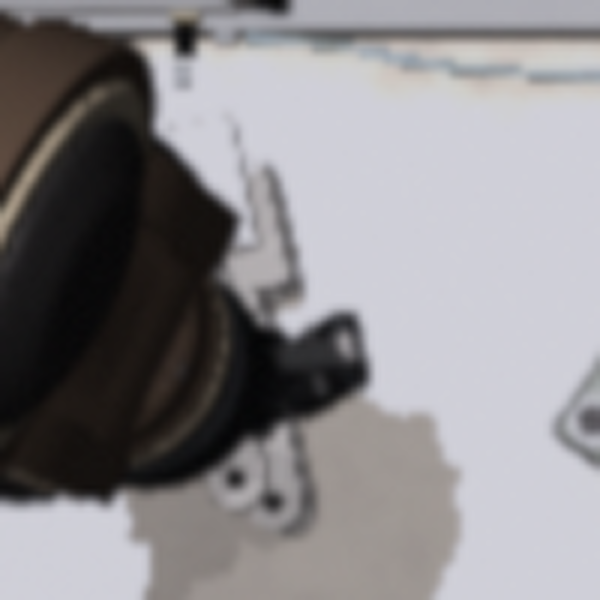

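```bash
cat > ovp.py <<'E'
from plan import *
def plate(center,yaw,z):
    c,s=np.cos(yaw),np.sin(yaw)
    o=[(-.12,-.011),(-.025,-.011),(-.025,-.025),(.025,-.025),(.025,.025),(-.025,.025),(-.025,.011),(-.12,.011),(-.12,-.011)]
    return [[center[0]+c*a-s*b,center[1]+s*a+c*b,z] for a,b in o]
def ov(cam,img,box,k,polys,name):
    im=cv2.imread(img);x0,y0,x1,y1=box
    im=cv2.resize(im[y0:y1,x0:x1],None,fx=k,fy=k,interpolation=cv2.INTER_CUBIC)
    for P,col in polys:
        q=((proj(cam,P)-[x0,y0]+.5)*k-.5).round().astype(int);cv2.polylines(im,[q.reshape(-1,1,2)],False,col,1)
    cv2.imwrite(name,im)
def held(p,R,d=.084):
    u=-R[:2,0];return p[:2]+d*u,np.arctan2(u[1],u[0])
E
python3 - <<'E'
from ovp import *
p,R=pose();print(p,telemetry.state()['gripper_width'],R[:,0])
c,y=held(p,R);P=[(plate(c,y,p[2]-.0044+.01),(0,0,255)),(plate(c,y,p[2]-.0044),(255,0,0))]
ov('side','pics/side3.png',(240,130,360,260),6,P,'pics/o3s.png')
ov('top','pics/top3.png',(205,150,305,250),6,P,'pics/o3t.png')
E
```

```text
[ 0.45075377 -0.19297287  0.0987944 ] 0.23357536415980884 [-0.97431169 -0.22519775 -0.00164161]
```

View pics/o3s.png

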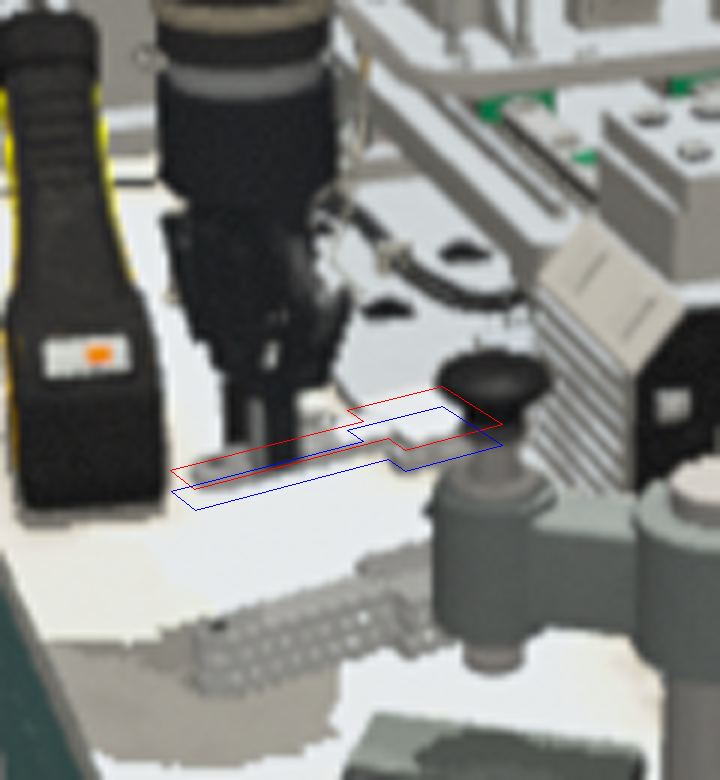

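View pics/o3t.png

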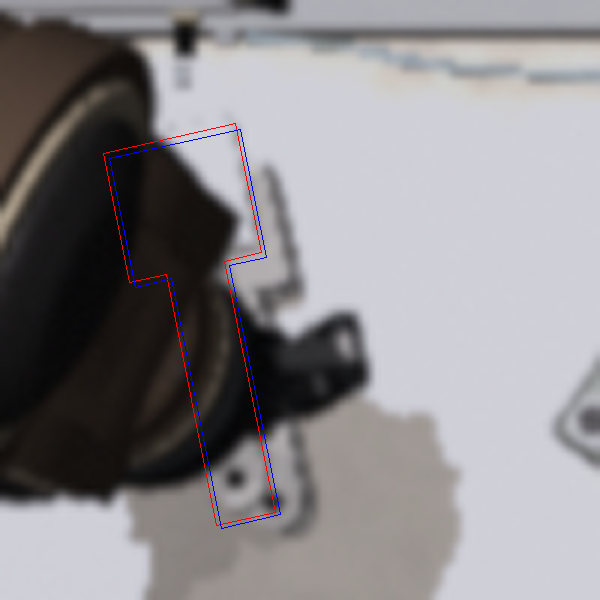

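```bash
python3 - <<'E'
from plan import *
p,R=pose();print(p)
go(((.313,-.29,.10),147,6))
E
```

```text
[ 0.45075377 -0.19297287  0.0987944 ]
[{"offset": [0.026, -0.0106, -0.0002], "twist": 0.134}, {"offset": [0.0244, -0.014, -0.0002], "twist": 0.134}, {"offset": [0.0223, -0.0171, -0.0002], "twist": 0.134}, {"offset": [0.0198, -0.0199, -0.0003], "twist": 0.134}, {"offset": [0.0169, -0.0224, -0.0002], "twist": 0.134}]
[{"offset": [0.0138, -0.0244, -0.0003], "twist": 0.133}]
end [ 0.313 -0.29   0.1  ]
```

>>> step_arm(
  targets=[
    {"offset": [0.026, -0.011, 0], "twist": 0.134},
    {"offset": [0.024, -0.014, 0], "twist": 0.134},
    {"offset": [0.022, -0.017, 0], "twist": 0.134},
    {"offset": [0.02, -0.02, 0], "twist": 0.134},
    {"offset": [0.017, -0.022, 0], "twist": 0.134},
  ],
)

```text
clock: 4.6
eef_pos: [0.3344, -0.2735, 0.0966]
tool_rot: [-0.698, -3.061, -0.001]
ft_force: [-0.6, -0.5, -1.0]
gripper_width: 0.234
```

>>> step_arm(
  targets=[
    {"offset": [0.014, -0.024, 0], "twist": 0.133},
    {"offset": [0, 0, 0], "twist": 0},
    {"offset": [0, 0, 0], "twist": 0},
    {"offset": [0, 0, 0], "twist": 0},
  ],
)

```text
clock: 5.0
eef_pos: [0.3132, -0.2888, 0.0973]
tool_rot: [-0.89, -3.012, -0.001]
ft_force: [-0.4, 0.1, -1.7]
gripper_width: 0.233
```

```bash
cat > look.py <<'E'
import sys
from ovp import *
k=sys.argv[1];d=float(sys.argv[2]);dz=float(sys.argv[3])
for n in("side","top"): cv2.imwrite(f"pics/{n}{k}.png",viewer.capture(n)[:,:,::-1])
p,R=pose();s=telemetry.state();print(p.round(4),R[:2,0].round(4),np.degrees(np.arctan2(R[1,0],R[0,0])).round(2),s['gripper_width'],s['ft_force'].round(1),s['clock'])
c,y=held(p,R,d);P=[(plate(c,y,p[2]-dz+.01),(0,0,255)),(plate(c,y,p[2]-dz),(255,0,0))] if d>0 else []
ov('side',f'pics/{k and "side"+k}.png',(260,170,380,290),6,P,f'pics/o{k}s.png')
ov('top',f'pics/top{k}.png',(245,150,375,270),6,P,f'pics/o{k}t.png')
E
python3 look.py 4 .085 .0044
```

```text
[ 0.3135 -0.2888  0.0975] [-0.8397  0.543 ] 147.11 0.2298140487551549 [-0.   0.7 -1.4] 5.1
```

View pics/o4s.png

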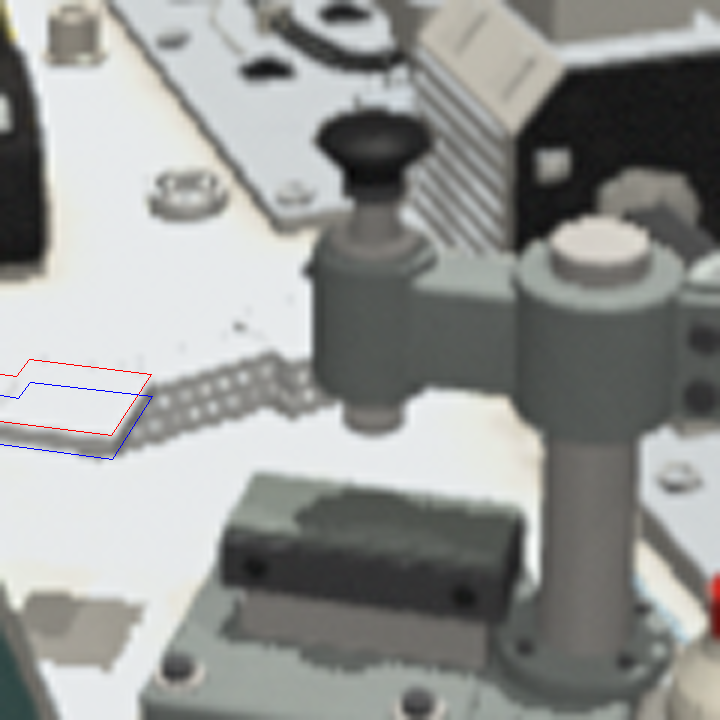

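View pics/o4t.png

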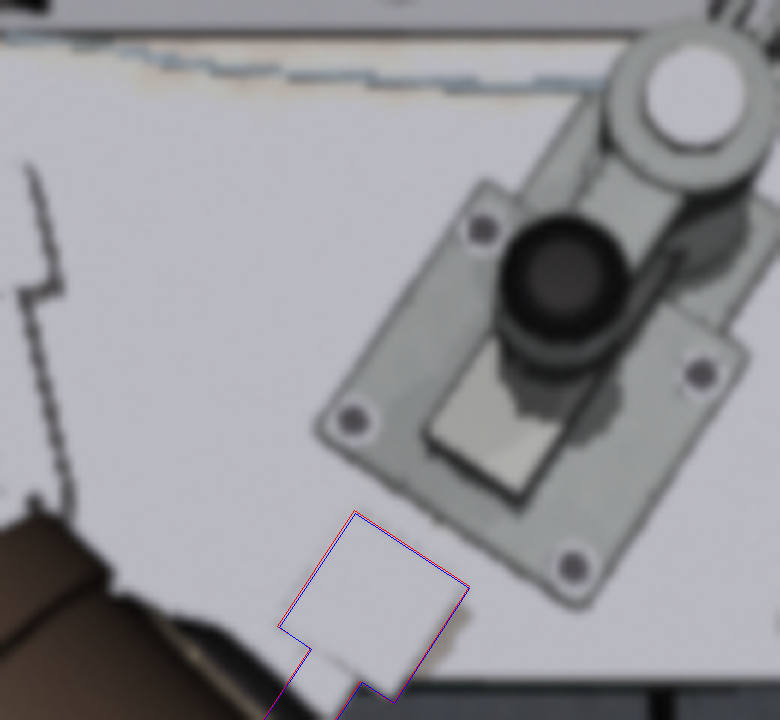

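```bash
python3 - <<'E'
from ovp import *
from fit2 import w
q=lambda x,y:(245+(x+.5)/6-.5,150+(y+.5)/6-.5); s=lambda x,y:(260+(x+.5)/6-.5,170+(y+.5)/6-.5)
print('knob top',[atz('top',q(565,277),z).round(4) for z in(.222,.227)])
print('tri knob',tri(s(375,125),q(565,277)))
print('col top',atz('top',q(694,97),.193).round(4), atz('side',s(599,245),.193).round(4))
print('nose side',atz('side',s(374,413),.105).round(4))
C0=atz('top',q(565,277),.227);ct=atz('top',q(694,97),.193);v=(ct-C0)[:2];print(np.linalg.norm(v),np.degrees(np.arctan2(v[1],v[0])))
# screws at base z .018
sc=[atz('top',q(*a),.020)[:2].round(4) for a in((352,420),(573,568),(483,229),(702,374))];print(sc,np.mean(sc,0))
d=[sc[2]-sc[0],sc[3]-sc[1]];print([np.degrees(np.arctan2(x[1],x[0])) for x in d],[np.linalg.norm(x) for x in d])
e=[sc[1]-sc[0],sc[3]-sc[2]];print([np.degrees(np.arctan2(x[1],x[0]))+90 for x in e],[np.linalg.norm(x) for x in e])
# block front edge
f=[atz('top',q(*a),.068)[:2].round(4) for a in((424,433),(519,500))];print(f,np.mean(f,0),np.degrees(np.arctan2(*(f[1]-f[0])[::-1]))+90)
E
```

```text
knob top [array([ 0.4853, -0.401 ,  0.222 ]), array([ 0.4844, -0.4008,  0.227 ])]
tri knob (array([ 0.48455781, -0.4008851 ,  0.22803515]), np.float64(0.0006302823821496303))
col top [ 0.5519 -0.4452  0.193 ] [ 0.5507 -0.4501  0.193 ]
nose side [ 0.4893 -0.3887  0.105 ]
0.08079644439041285 -33.33562034919461
[array([ 0.4622, -0.3223]), array([ 0.4044, -0.4094]), array([ 0.5391, -0.3736]), array([ 0.4811, -0.4603])] [ 0.4717 -0.3914]
[np.float64(-33.70725797836318), np.float64(-33.569226952940795)] [np.float64(0.09244079186160191), np.float64(0.09205270229602175)]
[np.float64(-33.56845289405062), np.float64(-33.78147257395588)] [np.float64(0.1045334874573694), np.float64(0.10431150463875018)]
[array([ 0.4518, -0.3519]), array([ 0.4267, -0.3877])] [ 0.43925 -0.3698 ] -35.03496250231346
```

```bash
python3 - <<'E'
from ovp import *
for h in(.098,.101,.104,.107): 
    y=proj('side',[[.4846,-.401,h]])[0]; k=proj('side',[[.4846,-.401,h+.122]])[0]
    # nose rim lowest
    a=np.linspace(0,6.28,90);rim=proj('side',np.c_[.4846+.012*np.cos(a),-.401+.012*np.sin(a),0*a+h])
    bar=proj('side',np.c_[.4846+.023*np.cos(a),-.401+.023*np.sin(a),0*a+h+.018])
    kn=proj('side',np.c_[.4846+.022*np.cos(a),-.401+.022*np.sin(a),0*a+h+.115])
    print(h,((y-[260,170]+.5)*6-.5).round(),'rimlow',(rim[:,1].max()-170+.5)*6-.5,'barlow',(bar[:,1].max()-170+.5)*6-.5,'knobtop',((k-[260,170]+.5)*6-.5).round(),((kn[:,0].min()-260)*6,(kn[:,0].max()-260)*6))
E
```

```text
0.098 [373. 447.] rimlow 462.80957555340757 barlow 434.79025355330975 knobtop [374. 146.] (np.float64(309.7298147338147), np.float64(433.70585588161043))
0.101 [373. 440.] rimlow 455.720256355265 barlow 427.5456972582658 knobtop [374. 138.] (np.float64(309.68065690690935), np.float64(433.8118898553897))
0.104 [373. 433.] rimlow 448.61355844663683 barlow 420.2831074155089 knobtop [374. 131.] (np.float64(309.63138181856334), np.float64(433.9181492740171))
0.107 [373. 426.] rimlow 441.489424565895 barlow 413.0024237735636 knobtop [374. 123.] (np.float64(309.5819891052761), np.float64(434.0246347133947))
```

```bash
python3 - <<'E'
from h import *
crop(cv2.imread('pics/side4.png'),305,180,345,250,11,'pics/s4n.png')
E
```

```text
(no output)
```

View pics/s4n.png

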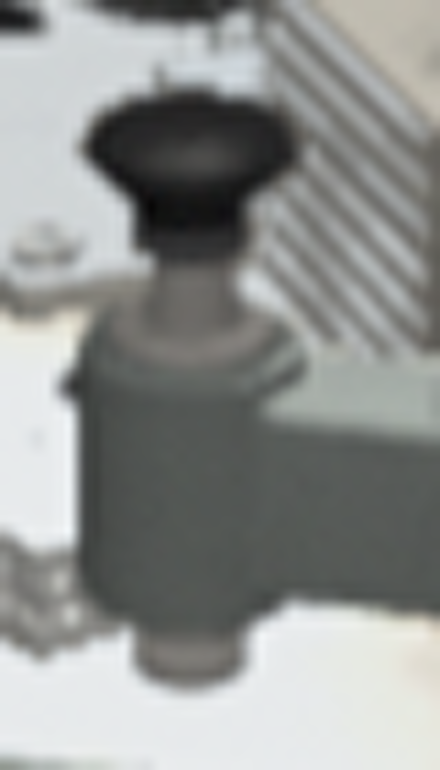

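```bash
python3 - <<'E'
from plan import *
p,R=pose()
go(((.3135,-.289,.085),146.4,2),((.4138,-.354,.080),146.4,6))
E
```

```text
[{"offset": [-0.0001, -0.0001, 0.0062], "twist": 0.006}, {"offset": [-0.0, -0.0001, 0.0063], "twist": 0.006}, {"offset": [-0.0199, 0.0002, 0.0008], "twist": 0.0}, {"offset": [-0.0199, 0.0002, 0.0008], "twist": 0.0}, {"offset": [-0.0199, 0.0002, 0.0008], "twist": 0.0}]
[{"offset": [-0.0199, 0.0002, 0.0008], "twist": 0.0}, {"offset": [-0.02, 0.0003, 0.0009], "twist": 0.0}, {"offset": [-0.0199, 0.0002, 0.0008], "twist": 0.0}]
end [ 0.4138 -0.354   0.08  ]
```

>>> step_arm(
  targets=[
    {"offset": [0, 0, 0.006], "twist": 0.006},
    {"offset": [0, 0, 0.006], "twist": 0.006},
    {"offset": [-0.02, 0, 0.001], "twist": 0},
    {"offset": [-0.02, 0, 0.001], "twist": 0},
    {"offset": [-0.02, 0, 0.001], "twist": 0},
  ],
)

```text
clock: 5.6
eef_pos: [0.3636, -0.3225, 0.0821]
tool_rot: [-0.909, -3.007, -0.0]
ft_force: [-0.7, 0.2, -1.4]
gripper_width: 0.23
```

>>> step_arm(
  targets=[
    {"offset": [-0.02, 0, 0.001], "twist": 0},
    {"offset": [-0.02, 0.001, 0.001], "twist": 0},
    {"offset": [-0.02, 0, 0], "twist": 0},
    {"offset": [0, 0, 0], "twist": 0},
    {"offset": [0, 0, 0], "twist": 0},
  ],
)

```text
clock: 6.1
eef_pos: [0.4131, -0.3544, 0.0799]
tool_rot: [-0.909, -3.005, -0.001]
ft_force: [-0.2, 0.3, -1.1]
gripper_width: 0.233
```

```bash
python3 look.py 5 .085 .0044
```

```text
[ 0.4127 -0.3542  0.0803] [-0.8322  0.5544] 146.33 0.2309411739266258 [-0.2 -0.3 -0.9] 6.2
```

View pics/o5s.png

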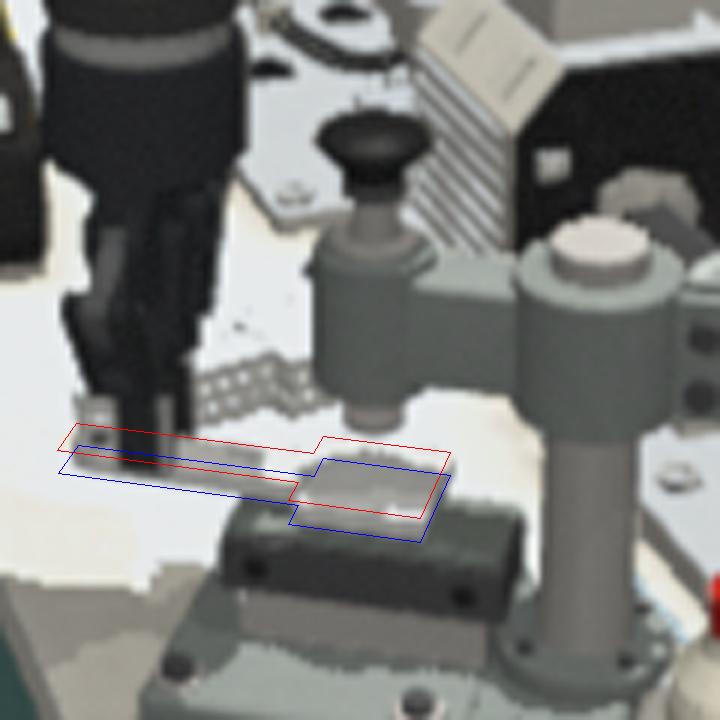

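View pics/o5t.png

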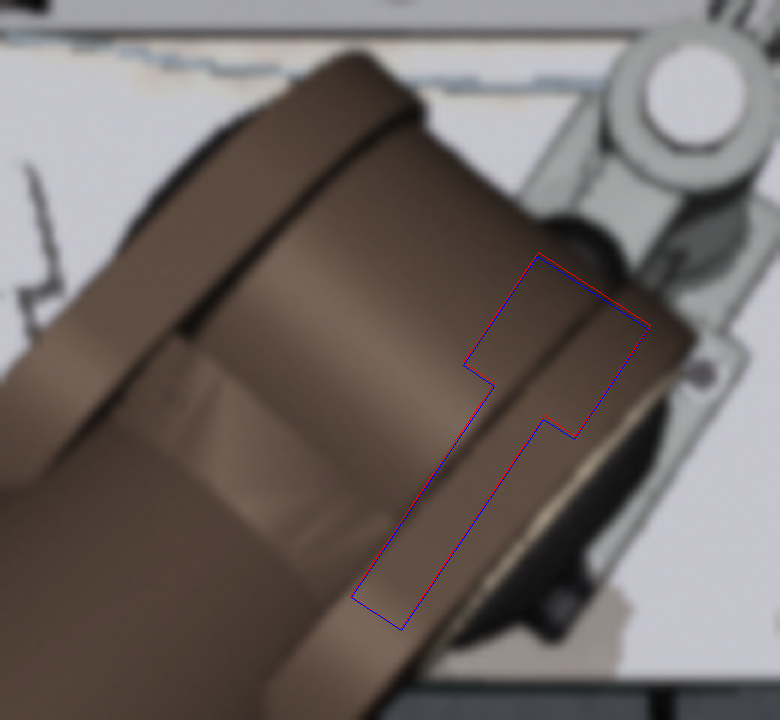

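>>> step_arm(
  targets=[
    {"offset": [-0.001, 0, 0.003], "twist": 0},
    {"offset": [0, 0, 0.003], "twist": 0},
    {"offset": [0, 0, 0.0015], "twist": 0},
    {"offset": [0, 0, 0], "twist": 0},
    {"offset": [0, 0, 0], "twist": 0},
  ],
)

```text
clock: 6.7
eef_pos: [0.4142, -0.3555, 0.0733]
tool_rot: [0.91, 3.007, 0.0]
ft_force: [-0.8, -0.0, -1.0]
gripper_width: 0.228
```

```bash
python3 look.py 6 .085 .0044
```

```text
[ 0.4143 -0.3556  0.0734] [-0.8321  0.5546] 146.32 0.23068440074669136 [ 0.3  1.3 -1.1] 6.8
```

View pics/o6s.png

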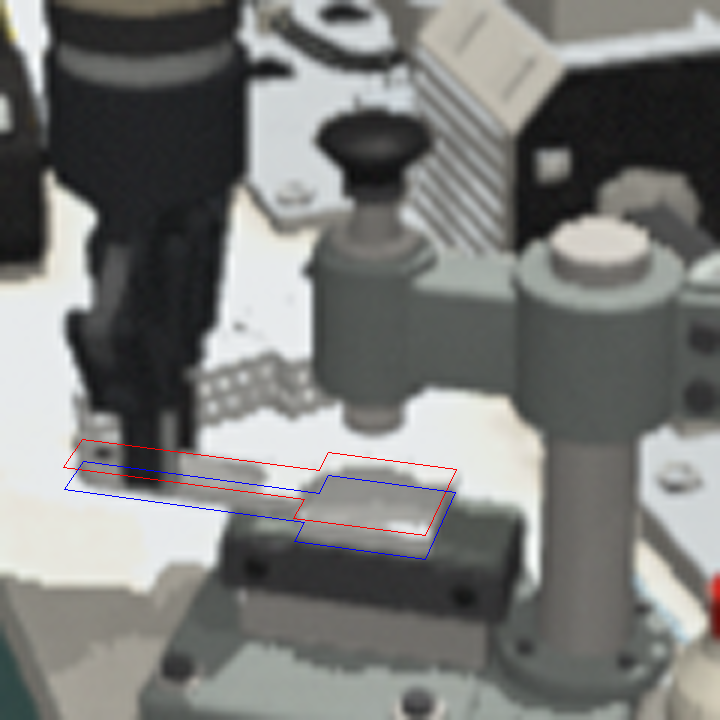

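>>> step_arm(
  targets=[
    {"offset": [0, 0, 0.001], "twist": 0},
    {"offset": [0, 0, 0.001], "twist": 0},
    {"offset": [0, 0, 0], "twist": 0},
  ],
)

```text
clock: 7.1
eef_pos: [0.4144, -0.3556, 0.0719]
tool_rot: [0.91, 3.006, -0.0]
ft_force: [-2.0, 1.7, 3.6]
gripper_width: 0.229
```

>>> step_arm(
  targets=[
    {"offset": [0, 0, -0.001], "twist": 0},
    {"offset": [0, 0, 0], "twist": 0},
    {"offset": [0, 0, 0], "twist": 0},
    {"offset": [0, 0, -0.01], "twist": 0},
    {"offset": [0, 0, -0.03], "twist": 0},
  ],
  jaw=-0.3,
)

```text
clock: 7.6
eef_pos: [0.4129, -0.3543, 0.1105]
tool_rot: [-0.909, -3.002, -0.003]
ft_force: [0.4, -0.2, -0.0]
gripper_width: 0.648
```

>>> step_arm(
  targets=[
    {"offset": [0.03, 0, -0.04], "twist": 0},
    {"offset": [0.05, 0, 0], "twist": 0},
    {"offset": [0, 0, 0], "twist": 0},
  ],
)

```text
clock: 7.9
eef_pos: [0.3436, -0.3081, 0.1534]
tool_rot: [-0.91, -3.005, -0.001]
ft_force: [0.4, 0.2, -0.2]
gripper_width: 0.651
```

```bash
python3 look.py 7 0 0
```

```text
[ 0.3473 -0.3109  0.1533] [-0.832   0.5548] 146.3 0.6499805046835021 [ 0.9 -0.9  0.2] 8.0
```

View pics/o7s.png

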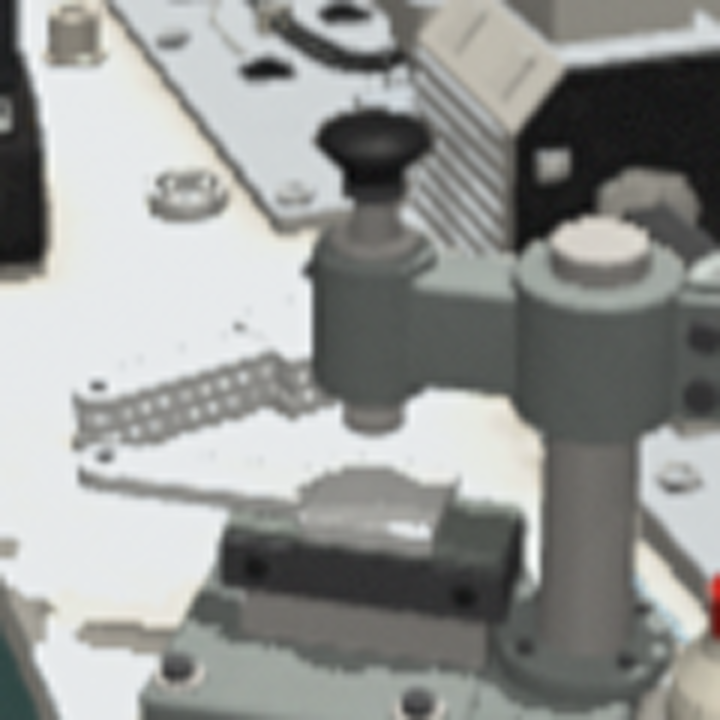

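View pics/o7t.png

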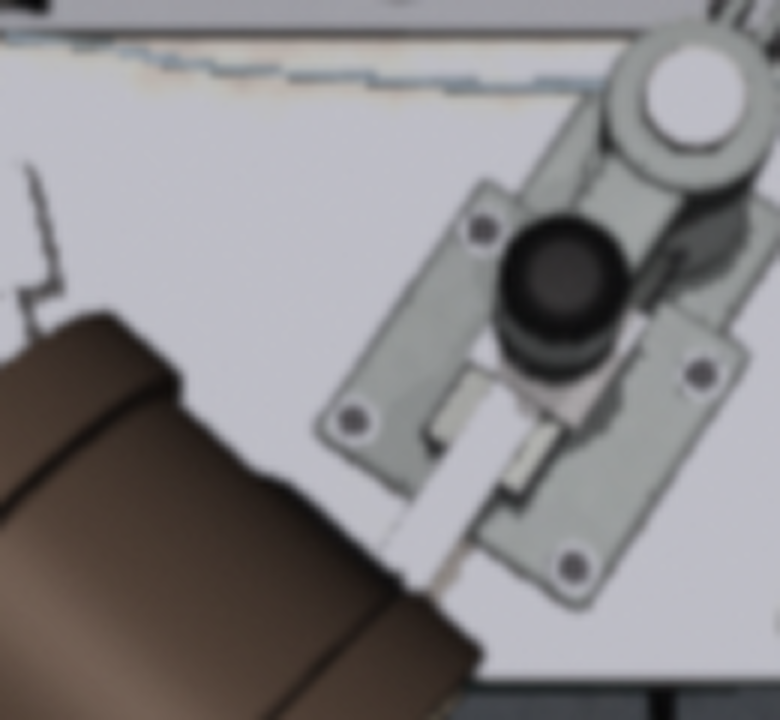

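```bash
python3 - <<'E'
from ovp import *
q=lambda x,y:(245+(x+.5)/6-.5,150+(y+.5)/6-.5)
C=np.array([.4846,-.401]);t=np.radians(-33.6);M=np.array([[np.cos(t),np.sin(t)],[-np.sin(t),np.cos(t)]])
for a in((577,432),(472,365),(645,318)): print(M@(atz('top',q(*a),.078)[:2]-C))
p,R=pose();print(p);go(((.4512,-.193,.14),193,6))
E
```

```text
[-0.02322719 -0.0252775 ]
[-0.02407754  0.02128881]
[ 0.02679849 -0.02269451]
[ 0.3472617  -0.31087564  0.15328456]
[{"offset": [-0.0035, 0.026, 0.0022], "twist": -0.136}, {"offset": [-0.007, 0.0252, 0.0022], "twist": -0.136}, {"offset": [-0.0104, 0.0241, 0.0022], "twist": -0.136}, {"offset": [-0.0135, 0.0224, 0.0022], "twist": -0.136}, {"offset": [-0.0164, 0.0204, 0.0022], "twist": -0.136}]
[{"offset": [-0.0191, 0.018, 0.0023], "twist": -0.135}]
end [ 0.4512 -0.193   0.14  ]
```

>>> step_arm(
  targets=[
    {"offset": [-0.004, 0.026, 0], "twist": -0.136},
    {"offset": [-0.007, 0.025, 0], "twist": -0.136},
    {"offset": [-0.01, 0.024, 0], "twist": -0.136},
    {"offset": [-0.014, 0.022, 0], "twist": -0.136},
    {"offset": [-0.016, 0.02, 0], "twist": -0.136},
  ],
)

```text
clock: 8.5
eef_pos: [0.4361, -0.2138, 0.1523]
tool_rot: [-0.154, 3.137, -0.0]
ft_force: [-0.6, -0.1, -0.1]
gripper_width: 0.65
```

>>> step_arm(
  targets=[
    {"offset": [-0.019, 0.018, 0], "twist": -0.135},
    {"offset": [0, 0, 0], "twist": 0},
    {"offset": [0, 0, 0], "twist": 0},
    {"offset": [0, 0, 0], "twist": 0},
  ],
  jaw=-1,
)

```text
clock: 8.9
eef_pos: [0.4515, -0.1951, 0.1521]
tool_rot: [0.353, -3.121, 0.0]
ft_force: [-0.0, 0.3, 0.2]
gripper_width: 1.001
```

```bash
python3 look.py 8 0 0; python3 - <<'E'
from ovp import *
s=lambda x,y:(260+(x+.5)/6-.5,170+(y+.5)/6-.5); s1=lambda x,y:(220+(x+.5)/5-.5,130+(y+.5)/5-.5)
print(atz('side',s(97,385),.03),atz('side',s1(281,501),.04))
# expected overlay of plate c if same pose as d (pad at (.534,-.174) yaw 13)
P=[(plate((.534,-.174),np.radians(13),.03),(0,0,255))]
ov('top','pics/top8.png',(195,130,345,260),5,P,'pics/p8t.png')
ov('side','pics/side8.png',(240,160,360,280),6,P,'pics/p8s.png')
E
```

```text
[ 0.4512 -0.1952  0.1523] [-0.9747 -0.2233] -167.1 0.9980306115215454 [-0.4 -0.5  0.9] 9.0
[ 0.42903    -0.19740569  0.03      ] [ 0.43033062 -0.19443107  0.04      ]
```

View pics/p8t.png

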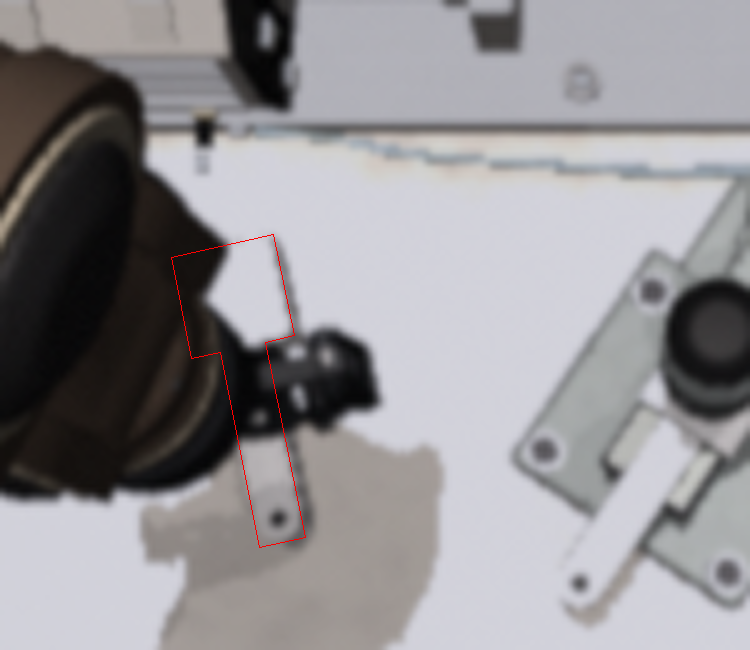

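View pics/p8s.png

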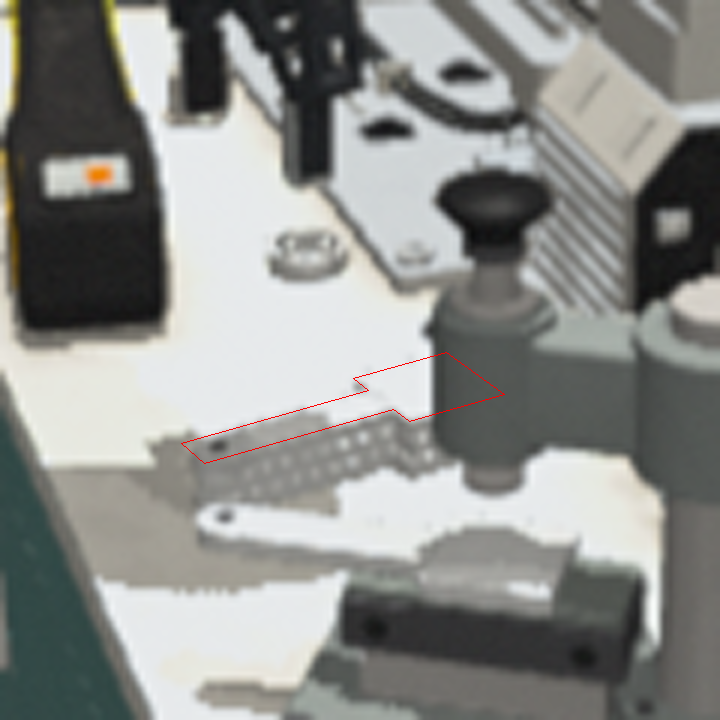

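>>> step_arm(
  targets=[
    {"offset": [0, 0.002, 0.04], "twist": 0},
    {"offset": [0, 0, 0.04], "twist": 0},
    {"offset": [0, 0, 0.03], "twist": 0},
    {"offset": [0, 0, 0.018], "twist": 0},
    {"offset": [0, 0, 0], "twist": 0},
  ],
)

```text
clock: 9.5
eef_pos: [0.4486, -0.1923, 0.0218]
tool_rot: [0.353, -3.117, -0.004]
ft_force: [0.1, -0.3, 0.3]
gripper_width: 1.001
```

>>> step_arm(
  targets=[
    {"offset": [0, 0, 0], "twist": 0},
    {"offset": [0, 0, 0], "twist": 0},
    {"offset": [0, 0, 0], "twist": 0},
    {"offset": [0, 0, 0], "twist": 0},
    {"offset": [0, 0, 0], "twist": 0},
  ],
  jaw=1,
)

```text
clock: 10.0
eef_pos: [0.4517, -0.1929, 0.0255]
tool_rot: [-0.356, 3.12, -0.002]
ft_force: [-0.9, 0.8, 4.3]
gripper_width: 0.232
```

>>> step_arm(
  targets=[
    {"offset": [0, 0, 0], "twist": 0},
    {"offset": [0, 0, 0], "twist": 0},
  ],
)

```text
clock: 10.2
eef_pos: [0.4517, -0.1929, 0.0255]
tool_rot: [-0.356, 3.12, -0.002]
ft_force: [-1.2, 0.0, 6.0]
gripper_width: 0.224
```

>>> step_arm(
  targets=[
    {"offset": [0, 0, -0.005], "twist": 0},
    {"offset": [0, 0, -0.01], "twist": 0},
    {"offset": [0, 0, -0.03], "twist": 0},
    {"offset": [0, 0, -0.04], "twist": 0},
    {"offset": [0, 0, 0], "twist": 0},
  ],
)

```text
clock: 10.7
eef_pos: [0.4539, -0.1937, 0.1151]
tool_rot: [-0.355, 3.114, -0.007]
ft_force: [0.6, -0.2, -1.0]
gripper_width: 0.223
```

```bash
python3 look.py 9 .084 .0055; python3 - <<'E'
from plan import *
go(((.313,-.287,.11),146.4,6))
E
```

```text
[ 0.4518 -0.1929  0.1107] [-0.9743 -0.2253] -166.98 0.22374908690370762 [-0.1  0.9 -1.5] 10.8
[{"offset": [0.0261, -0.0101, 0.0001], "twist": 0.136}, {"offset": [0.0245, -0.0135, 0.0001], "twist": 0.136}, {"offset": [0.0224, -0.0167, 0.0001], "twist": 0.135}, {"offset": [0.0199, -0.0196, 0.0], "twist": 0.136}, {"offset": [0.0171, -0.0221, 0.0001], "twist": 0.135}]
[{"offset": [0.0141, -0.0242, 0.0], "twist": 0.136}]
end [ 0.3129 -0.287   0.11  ]
```

View pics/o9s.png

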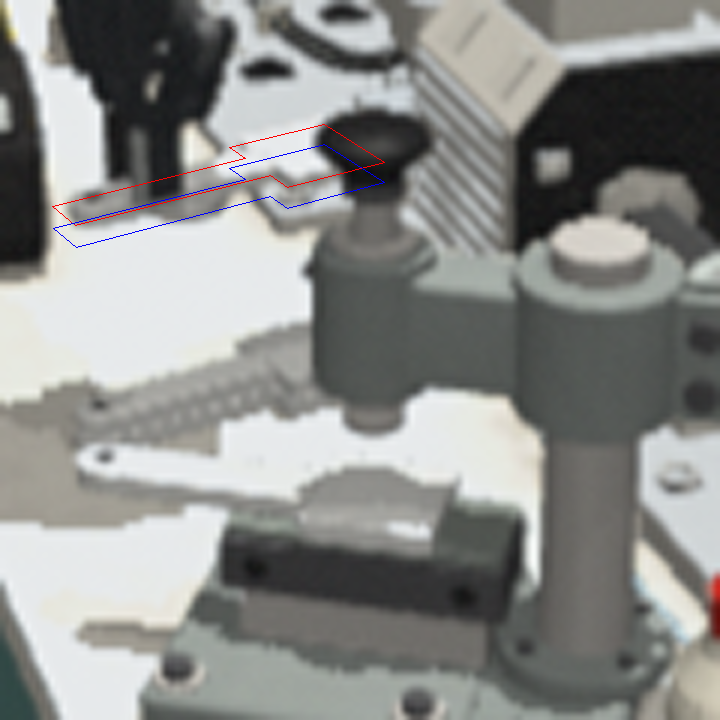

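>>> step_arm(
  targets=[
    {"offset": [0, 0, 0.035], "twist": 0},
    {"offset": [0, 0, 0.03], "twist": 0},
    {"offset": [0, 0, 0.015], "twist": 0},
    {"offset": [0, 0, 0.005], "twist": 0},
    {"offset": [0, 0, 0], "twist": 0},
  ],
)

```text
clock: 11.3
eef_pos: [0.4494, -0.1918, 0.0239]
tool_rot: [0.356, -3.119, -0.003]
ft_force: [-5.3, 1.5, 9.3]
gripper_width: 0.225
```

>>> step_arm(
  targets=[
    {"offset": [0, 0, 0], "twist": 0},
    {"offset": [0, 0, 0], "twist": 0},
    {"offset": [0, 0, 0], "twist": 0},
  ],
  jaw=-0.4,
)

```text
clock: 11.6
eef_pos: [0.4507, -0.1924, 0.0237]
tool_rot: [0.356, -3.121, -0.001]
ft_force: [0.8, -0.5, -0.0]
gripper_width: 0.702
```

```bash
python3 look.py 10 0 0
```

```text
[ 0.4509 -0.1925  0.0239] [-0.9743 -0.2253] -166.98 0.6988671434932662 [ 0.4  0.2 -0.2] 11.7
```

View pics/o10s.png

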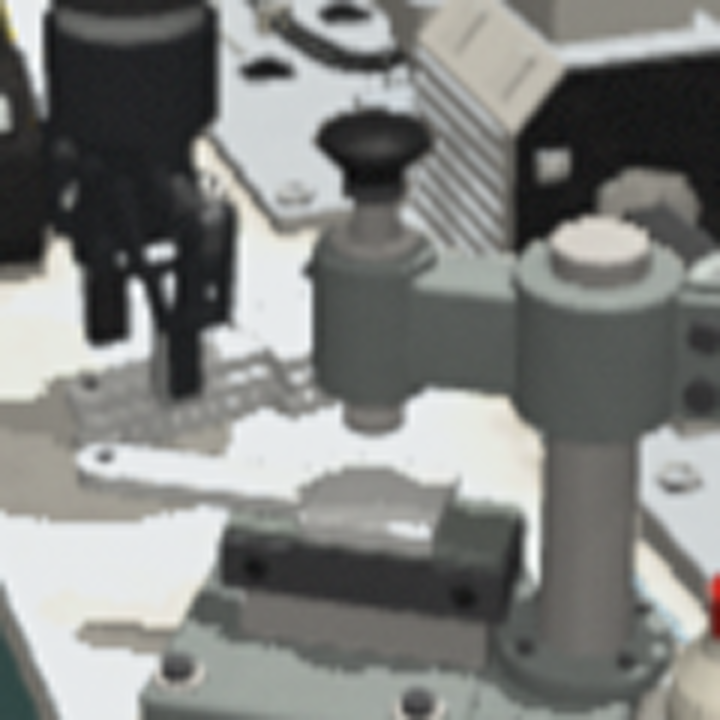

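>>> step_arm(
  targets=[
    {"offset": [0, 0, 0.0025], "twist": 0},
    {"offset": [0, 0, 0], "twist": 0},
    {"offset": [0, 0, 0], "twist": 0},
    {"offset": [0, 0, 0], "twist": 0},
    {"offset": [0, 0, 0], "twist": 0},
  ],
  jaw=1,
)

```text
clock: 12.2
eef_pos: [0.4511, -0.1926, 0.0219]
tool_rot: [-0.356, 3.121, -0.0]
ft_force: [0.6, 0.9, 0.4]
gripper_width: 0.235
```

>>> step_arm(
  targets=[
    {"offset": [0, 0, 0], "twist": 0},
    {"offset": [0, 0, 0], "twist": 0},
  ],
)

```text
clock: 12.4
eef_pos: [0.4511, -0.1926, 0.0219]
tool_rot: [-0.356, 3.121, -0.0]
ft_force: [-0.6, -0.2, 0.5]
gripper_width: 0.232
```

>>> step_arm(
  targets=[
    {"offset": [0, 0, -0.004], "twist": 0},
    {"offset": [0, 0, -0.01], "twist": 0},
    {"offset": [0, 0, -0.02], "twist": 0},
    {"offset": [0, 0, -0.03], "twist": 0},
    {"offset": [0, 0, -0.02], "twist": 0},
  ],
)

```text
clock: 12.9
eef_pos: [0.4515, -0.1928, 0.1082]
tool_rot: [-0.356, 3.12, -0.001]
ft_force: [1.6, -0.3, -1.0]
gripper_width: 0.236
```

>>> step_arm(
  targets=[
    {"offset": [0, 0, 0], "twist": 0},
    {"offset": [0, 0, 0], "twist": 0},
  ],
)

```text
clock: 13.1
eef_pos: [0.4512, -0.1927, 0.1061]
tool_rot: [-0.356, 3.12, -0.001]
ft_force: [-0.5, 0.8, -0.1]
gripper_width: 0.235
```

```bash
python3 look.py 11 .084 .005
```

```text
[ 0.4503 -0.1923  0.1047] [-0.9743 -0.2252] -166.99 0.2317723196477446 [-0.6  0.  -1.7] 13.2
```

View pics/o11s.png

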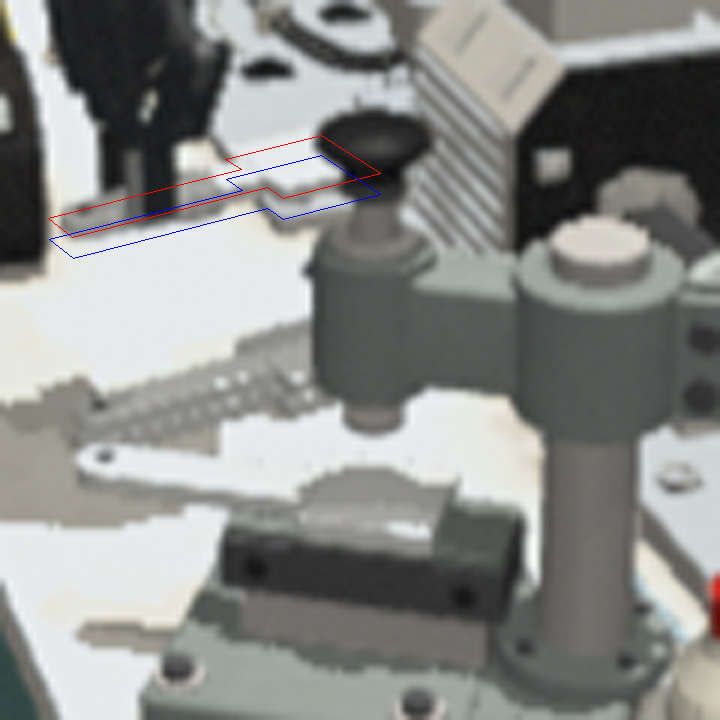

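```bash
python3 - <<'E'
from ovp import *
p,R=pose();p=p+[.0009,-.0004,.0014]
c,y=held(p,R,.084)
def tilt(P,a):
    P=np.array(P);u=-R[:2,0];s=(P[:,:2]-p[:2])@u; Q=P.copy();Q[:,2]-=s*np.sin(a);return Q
for a in(0,5,8):
  P=[(tilt(plate(c,y,p[2]-.0019+dz),np.radians(a)),col) for dz,col in((.01,(0,0,255)),(0,(255,0,0)))]
  ov('side','pics/side11.png',(260,175,330,220),9,P,f'pics/tl{a}.png')
ims=[cv2.imread(f'pics/tl{a}.png')[:300] for a in(0,5)];cv2.imwrite('pics/tl.png',np.vstack(ims)[:600])
print(ims[0].shape)
E
```

```text
(300, 630, 3)
```

View pics/tl.png

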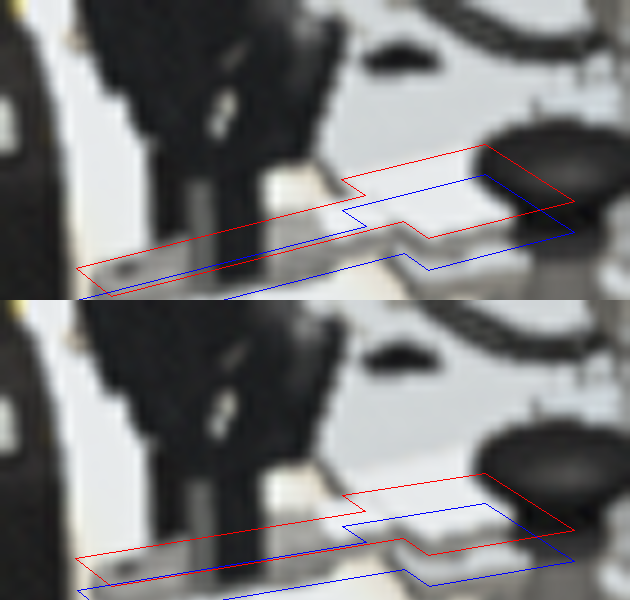

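>>> step_arm(
  targets=[
    {"offset": [0.026, -0.01, 0], "twist": 0.136},
    {"offset": [0.024, -0.013, 0], "twist": 0.136},
    {"offset": [0.022, -0.017, 0], "twist": 0.135},
    {"offset": [0.02, -0.02, 0], "twist": 0.136},
    {"offset": [0.017, -0.022, 0], "twist": 0.135},
  ],
)

```text
clock: 13.7
eef_pos: [0.3346, -0.2709, 0.1045]
tool_rot: [-0.71, -3.058, -0.001]
ft_force: [0.4, -0.5, -0.6]
gripper_width: 0.237
```

>>> step_arm(
  targets=[
    {"offset": [0.014, -0.024, 0], "twist": 0.136},
    {"offset": [0, 0, 0], "twist": 0},
    {"offset": [0, 0, 0], "twist": 0},
    {"offset": [0, 0, 0], "twist": 0},
    {"offset": [0, 0, 0], "twist": 0},
  ],
)

```text
clock: 14.2
eef_pos: [0.3137, -0.286, 0.1054]
tool_rot: [-0.906, -3.008, -0.001]
ft_force: [0.5, -0.0, -2.4]
gripper_width: 0.235
```

```bash
python3 look.py 12 .083 .002
```

```text
[ 0.3137 -0.2861  0.1056] [-0.8336  0.5524] 146.47 0.23352352977768037 [-0.2 -0.2 -0.9] 14.3
```

View pics/o12s.png

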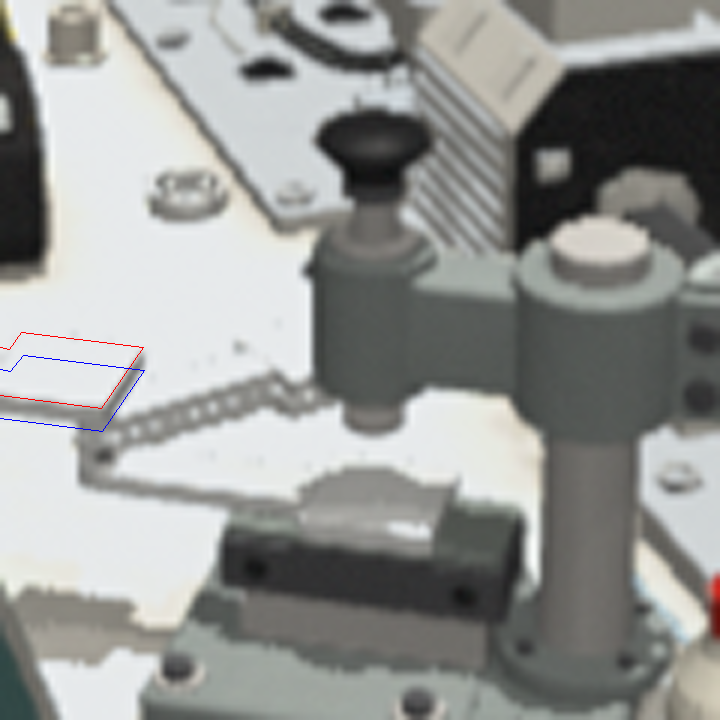

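View pics/o12t.png

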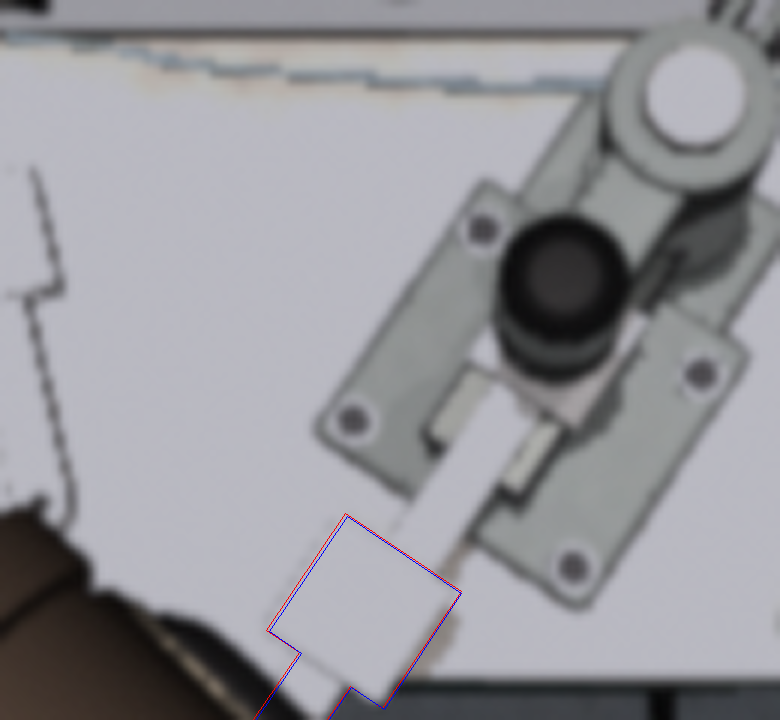

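>>> step_arm(
  targets=[
    {"offset": [0, -0.001, 0.009], "twist": 0},
    {"offset": [0, 0, 0.008], "twist": 0},
    {"offset": [-0.02, 0, 0.001], "twist": 0},
    {"offset": [-0.02, 0, 0.001], "twist": 0},
    {"offset": [-0.02, 0, 0], "twist": 0},
  ],
)

```text
clock: 14.8
eef_pos: [0.3629, -0.3206, 0.0857]
tool_rot: [-0.908, -3.006, -0.001]
ft_force: [1.0, -0.5, -1.3]
gripper_width: 0.233
```

>>> step_arm(
  targets=[
    {"offset": [-0.02, 0, 0], "twist": 0},
    {"offset": [-0.02, 0, 0], "twist": 0},
    {"offset": [-0.02, 0, 0], "twist": 0},
    {"offset": [-0.003, 0, 0], "twist": 0},
    {"offset": [0, 0, 0], "twist": 0},
  ],
)

```text
clock: 15.3
eef_pos: [0.4149, -0.3551, 0.0857]
tool_rot: [-0.908, -3.006, -0.001]
ft_force: [-0.7, 0.7, -0.8]
gripper_width: 0.236
```

```bash
python3 look.py 13 .083 .002
```

```text
[ 0.4142 -0.3548  0.0862] [-0.8328  0.5536] 146.38 0.23133894535011856 [ 0.1 -0.3 -0.8] 15.4
```

View pics/o13s.png

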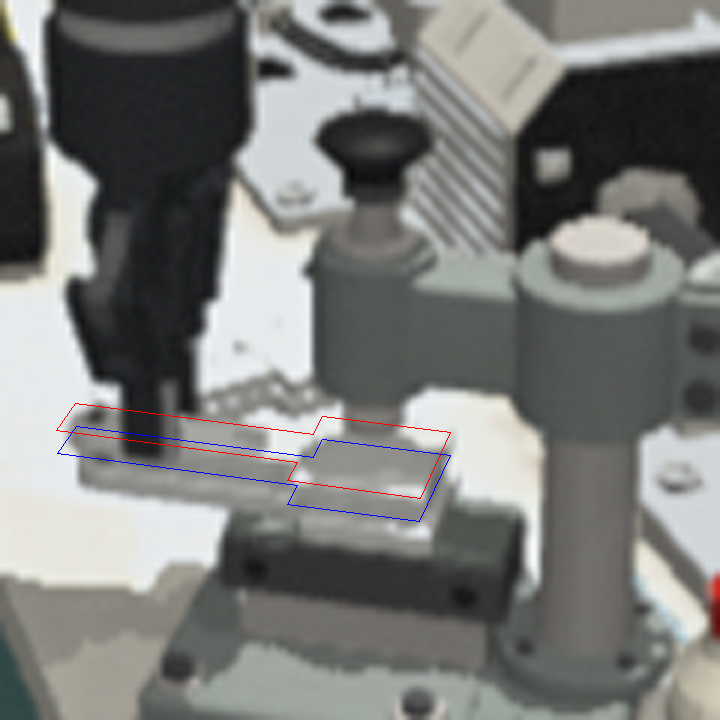

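>>> step_arm(
  targets=[
    {"offset": [-0.001, 0, 0.003], "twist": 0},
    {"offset": [0, 0, 0.003], "twist": 0},
    {"offset": [0, 0, 0.001], "twist": 0},
    {"offset": [0, 0, 0.001], "twist": 0},
    {"offset": [0, 0, 0], "twist": 0},
  ],
)

```text
clock: 15.9
eef_pos: [0.4154, -0.3557, 0.0795]
tool_rot: [-0.909, -3.007, -0.0]
ft_force: [-4.6, 2.6, 5.8]
gripper_width: 0.23
```

>>> step_arm(
  targets=[
    {"offset": [0, 0, 0], "twist": 0},
  ],
)

```text
clock: 16.0
eef_pos: [0.4154, -0.3557, 0.0795]
tool_rot: [-0.909, -3.007, -0.0]
ft_force: [-4.2, 3.0, 6.5]
gripper_width: 0.231
```

>>> step_arm(
  targets=[
    {"offset": [0, 0, -0.001], "twist": 0},
    {"offset": [0, 0, 0], "twist": 0},
  ],
)

```text
clock: 16.2
eef_pos: [0.416, -0.3561, 0.08]
tool_rot: [0.908, 3.007, -0.0]
ft_force: [-0.1, 0.4, -0.4]
gripper_width: 0.231
```

>>> step_arm(
  targets=[
    {"offset": [0, 0, 0], "twist": 0},
    {"offset": [0, 0, 0], "twist": 0},
    {"offset": [0, 0, 0], "twist": 0},
    {"offset": [0, 0, -0.01], "twist": 0},
    {"offset": [0, 0, -0.03], "twist": 0},
  ],
  jaw=-0.3,
)

```text
clock: 16.7
eef_pos: [0.4145, -0.3548, 0.1181]
tool_rot: [-0.907, -3.003, -0.003]
ft_force: [0.5, -0.6, 0.5]
gripper_width: 0.652
```

>>> step_arm(
  targets=[
    {"offset": [0.03, 0, -0.04], "twist": 0},
    {"offset": [0.05, 0, 0], "twist": 0},
    {"offset": [0, 0, 0], "twist": 0},
  ],
)

```text
clock: 17.0
eef_pos: [0.3453, -0.3087, 0.1611]
tool_rot: [-0.909, -3.006, -0.001]
ft_force: [0.4, -0.0, -0.2]
gripper_width: 0.649
```

```bash
python3 look.py 14 0 0
```

```text
[ 0.3489 -0.3115  0.1609] [-0.8326  0.5539] 146.36 0.6483358225990432 [ 0.  -0.4 -0.4] 17.1
```

View pics/o14s.png

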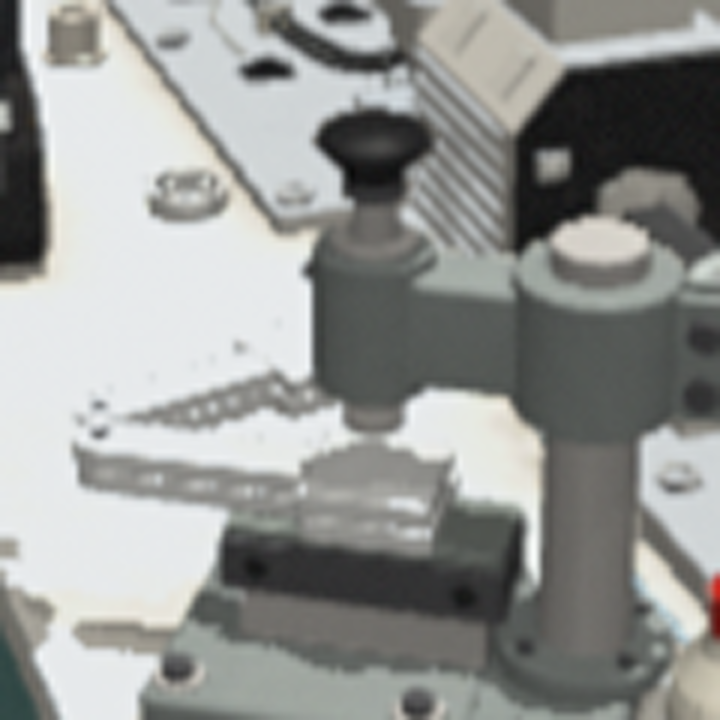

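View pics/o14t.png

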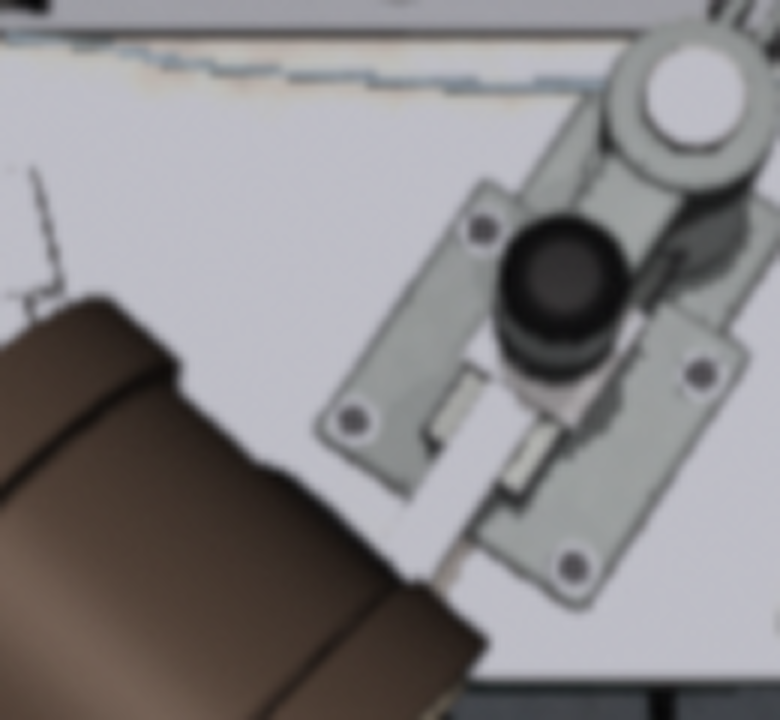

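>>> step_arm(
  targets=[
    {"offset": [0, 0, -0.045], "twist": 0},
    {"offset": [0, 0, -0.045], "twist": 0},
    {"offset": [-0.03, 0, -0.01], "twist": 0},
    {"offset": [-0.04, 0, 0], "twist": 0},
    {"offset": [-0.04, 0, 0], "twist": 0},
  ],
  jaw=1,
)

```text
clock: 17.6
eef_pos: [0.4432, -0.3742, 0.2609]
tool_rot: [0.908, 3.005, -0.002]
ft_force: [0.2, 0.1, 0.4]
gripper_width: -0.005
```

>>> step_arm(
  targets=[
    {"offset": [-0.04, 0, 0], "twist": 0},
    {"offset": [-0.013, 0, 0.01], "twist": 0},
    {"offset": [0, 0, 0.01], "twist": 0},
    {"offset": [0, 0, 0], "twist": 0},
    {"offset": [0, 0, 0], "twist": 0},
  ],
)

```text
clock: 18.1
eef_pos: [0.4841, -0.4014, 0.2398]
tool_rot: [-0.908, -3.006, -0.0]
ft_force: [0.6, -0.0, 1.3]
gripper_width: -0.005
```

```bash
python3 look.py 15 0 0
```

```text
[ 0.4843 -0.4016  0.241 ] [-0.8326  0.5539] 146.37 0.00019835661487955107 [ 0.9 -0.2  0.1] 18.2
```

View pics/o15s.png

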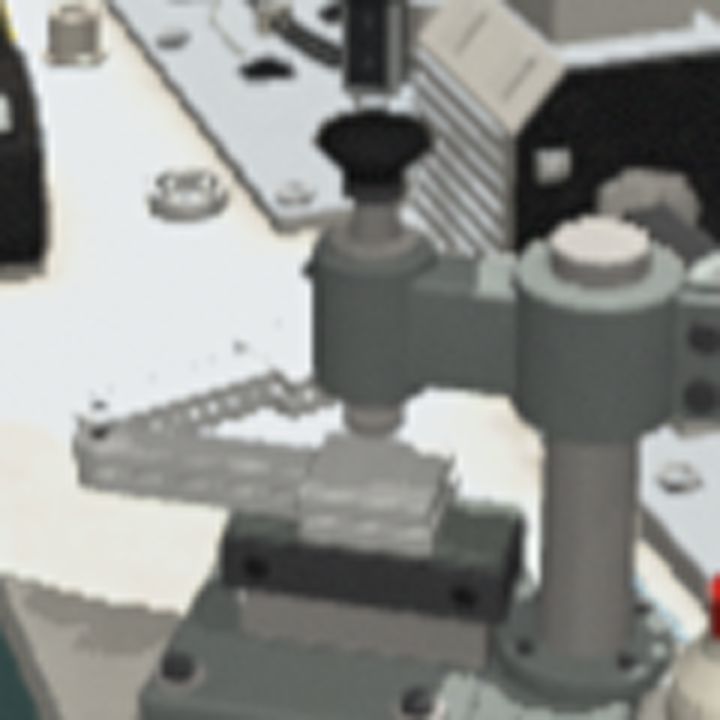

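Aligned over the knob. I'll push it slowly and read the force against height.

>>> step_arm(
  targets=[
    {"offset": [0, 0, 0.003], "twist": 0},
    {"offset": [0, 0, 0.003], "twist": 0},
    {"offset": [0, 0, 0.003], "twist": 0},
  ],
)

```text
clock: 18.5
eef_pos: [0.4848, -0.4019, 0.231]
tool_rot: [0.909, 3.007, -0.0]
ft_force: [0.4, 0.1, -0.7]
gripper_width: 0.004
```

>>> step_arm(
  targets=[
    {"offset": [0, 0, 0.003], "twist": 0},
  ],
)

```text
clock: 18.6
eef_pos: [0.4849, -0.4019, 0.228]
tool_rot: [0.909, 3.007, -0.0]
ft_force: [-0.8, 1.1, 3.4]
gripper_width: -0.002
```

>>> step_arm(
  targets=[
    {"offset": [0, 0, 0.003], "twist": 0},
  ],
)

```text
clock: 18.7
eef_pos: [0.4849, -0.4019, 0.2251]
tool_rot: [0.909, 3.007, -0.0]
ft_force: [-1.8, 0.2, 5.3]
gripper_width: -0.0
```

>>> step_arm(
  targets=[
    {"offset": [0, 0, 0.003], "twist": 0},
  ],
)

```text
clock: 18.8
eef_pos: [0.4848, -0.4019, 0.2221]
tool_rot: [0.909, 3.007, -0.0]
ft_force: [-0.9, 1.6, 4.8]
gripper_width: -0.001
```

>>> step_arm(
  targets=[
    {"offset": [0, 0, 0.003], "twist": 0},
  ],
)

```text
clock: 18.9
eef_pos: [0.4849, -0.4019, 0.219]
tool_rot: [0.909, 3.007, -0.0]
ft_force: [-2.1, 1.2, 4.8]
gripper_width: -0.003
```

>>> step_arm(
  targets=[
    {"offset": [0, 0, 0.003], "twist": 0},
  ],
)

```text
clock: 19.0
eef_pos: [0.4849, -0.4019, 0.216]
tool_rot: [0.909, 3.007, -0.0]
ft_force: [-2.5, 1.2, 6.8]
gripper_width: 0.0
```

>>> step_arm(
  targets=[
    {"offset": [0, 0, 0.003], "twist": 0},
  ],
)

```text
clock: 19.1
eef_pos: [0.4849, -0.4019, 0.2131]
tool_rot: [0.909, 3.007, -0.0]
ft_force: [-1.8, 2.1, 6.6]
gripper_width: 0.0
```

>>> step_arm(
  targets=[
    {"offset": [0, 0, 0.002], "twist": 0},
  ],
)

```text
clock: 19.2
eef_pos: [0.4849, -0.402, 0.2117]
tool_rot: [0.908, 3.006, -0.001]
ft_force: [-4.7, 4.0, 17.4]
gripper_width: -0.002
```

>>> step_arm(
  targets=[
    {"offset": [0, 0, 0.002], "twist": 0},
  ],
)

```text
clock: 19.3
eef_pos: [0.485, -0.4019, 0.2117]
tool_rot: [0.908, 3.005, -0.002]
ft_force: [-7.0, 5.9, 26.3]
gripper_width: -0.002
```

>>> step_arm(
  targets=[
    {"offset": [0, 0, 0.002], "twist": 0},
  ],
)

```text
clock: 19.4
eef_pos: [0.485, -0.402, 0.2116]
tool_rot: [0.907, 3.003, -0.003]
ft_force: [-9.5, 8.6, 35.0]
gripper_width: -0.003
```

>>> step_arm(
  targets=[
    {"offset": [0, 0, 0.002], "twist": 0},
    {"offset": [0, 0, 0], "twist": 0},
  ],
)

```text
clock: 19.6
eef_pos: [0.485, -0.402, 0.2116]
tool_rot: [0.907, 3.001, -0.005]
ft_force: [-9.6, 8.1, 34.7]
gripper_width: 0.004
```

```bash
python3 look.py 16 0 0; python3 - <<'E'
from h import *
crop(cv2.imread('pics/side16.png'),295,215,355,280,11,'pics/s16n.png')
E
```

```text
[ 0.485  -0.402   0.2116] [-0.8327  0.5537] 146.37 0.0016672450621807752 [-10.2   8.   34.4] 19.7
```

View pics/s16n.png

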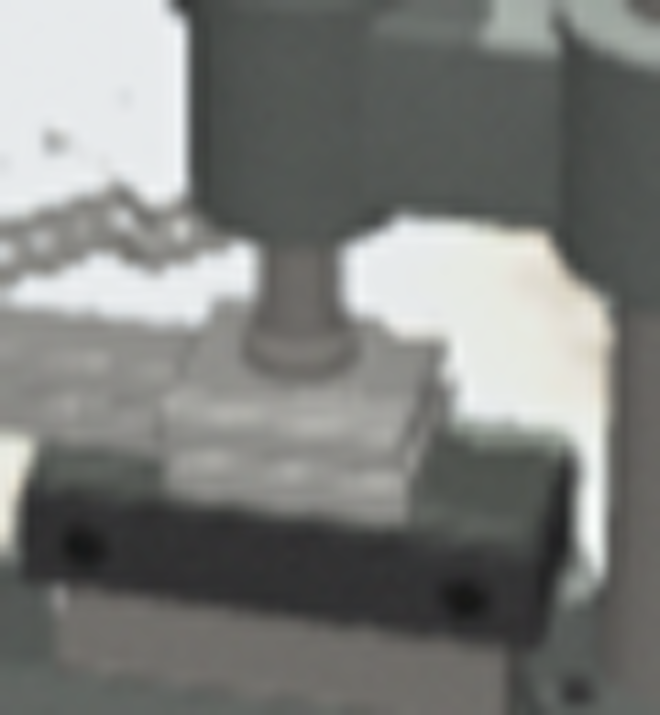

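>>> step_arm(
  targets=[
    {"offset": [0, 0, -0.008], "twist": 0},
    {"offset": [0, 0, -0.012], "twist": 0},
    {"offset": [0, 0, -0.03], "twist": 0},
    {"offset": [0.02, 0, -0.02], "twist": 0},
    {"offset": [0.045, 0, 0], "twist": 0},
  ],
)

```text
clock: 20.2
eef_pos: [0.4331, -0.3675, 0.2757]
tool_rot: [0.907, 3.005, -0.002]
ft_force: [0.1, -0.9, 0.7]
gripper_width: 0.002
```

>>> step_arm(
  targets=[
    {"offset": [0.045, 0, 0], "twist": 0},
    {"offset": [0, 0, 0], "twist": 0},
  ],
  jaw=-0.4,
)

```text
clock: 20.4
eef_pos: [0.3895, -0.3382, 0.2749]
tool_rot: [-0.909, -3.005, -0.002]
ft_force: [0.3, -0.1, 1.3]
gripper_width: 0.333
```

```bash
python3 - <<'E'
from plan import *
p,R=pose();print(p)
go(((.4505,-.193,.16),193,8))
E
```

```text
[ 0.38950461 -0.33815426  0.27488661]
[{"offset": [0.0037, 0.0193, 0.0144], "twist": -0.102}, {"offset": [0.0017, 0.0196, 0.0144], "twist": -0.102}, {"offset": [-0.0003, 0.0197, 0.0144], "twist": -0.102}, {"offset": [-0.0023, 0.0195, 0.0144], "twist": -0.102}, {"offset": [-0.0043, 0.0192, 0.0144], "twist": -0.102}]
[{"offset": [-0.0063, 0.0186, 0.0143], "twist": -0.101}, {"offset": [-0.0081, 0.0179, 0.0144], "twist": -0.102}, {"offset": [-0.0099, 0.0171, 0.0143], "twist": -0.101}]
end [ 0.4505 -0.193   0.16  ]
```

>>> step_arm(
  targets=[
    {"offset": [0.004, 0.019, 0.01], "twist": -0.102},
    {"offset": [0.002, 0.02, 0.014], "twist": -0.102},
    {"offset": [0, 0.02, 0.014], "twist": -0.102},
    {"offset": [-0.002, 0.02, 0.015], "twist": -0.102},
    {"offset": [-0.004, 0.019, 0.015], "twist": -0.102},
  ],
)

```text
clock: 20.9
eef_pos: [0.4312, -0.2487, 0.2058]
tool_rot: [-0.114, -3.139, -0.0]
ft_force: [-0.1, -1.4, -0.0]
gripper_width: 0.702
```

>>> step_arm(
  targets=[
    {"offset": [-0.006, 0.018, 0.015], "twist": -0.101},
    {"offset": [-0.008, 0.018, 0.015], "twist": -0.102},
    {"offset": [-0.01, 0.017, 0.015], "twist": -0.101},
    {"offset": [0, 0, 0], "twist": 0},
    {"offset": [0, 0, 0], "twist": 0},
  ],
  jaw=-1,
)

```text
clock: 21.4
eef_pos: [0.4534, -0.1954, 0.1615]
tool_rot: [0.355, -3.12, -0.0]
ft_force: [0.4, -0.4, 0.6]
gripper_width: 0.998
```

```bash
python3 look.py 17 0 0; python3 - <<'E'
from ovp import *
P=[(plate((.5335,-.1745),np.radians(13),.02),(0,0,255))]
ov('top','pics/top17.png',(195,130,345,260),5,P,'pics/p17t.png')
ov('side','pics/side17.png',(240,160,360,280),6,P,'pics/p17s.png')
E
```

```text
[ 0.4536 -0.1962  0.1624] [-0.9747 -0.2235] -167.08 1.006674895877564 [ 0.1  0.5 -0.8] 21.5
```

View pics/p17t.png

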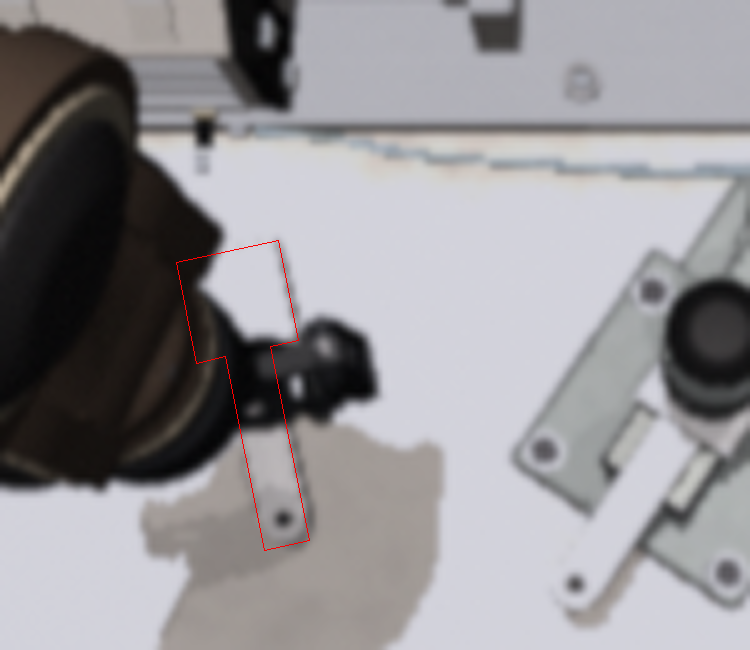

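View pics/p17s.png

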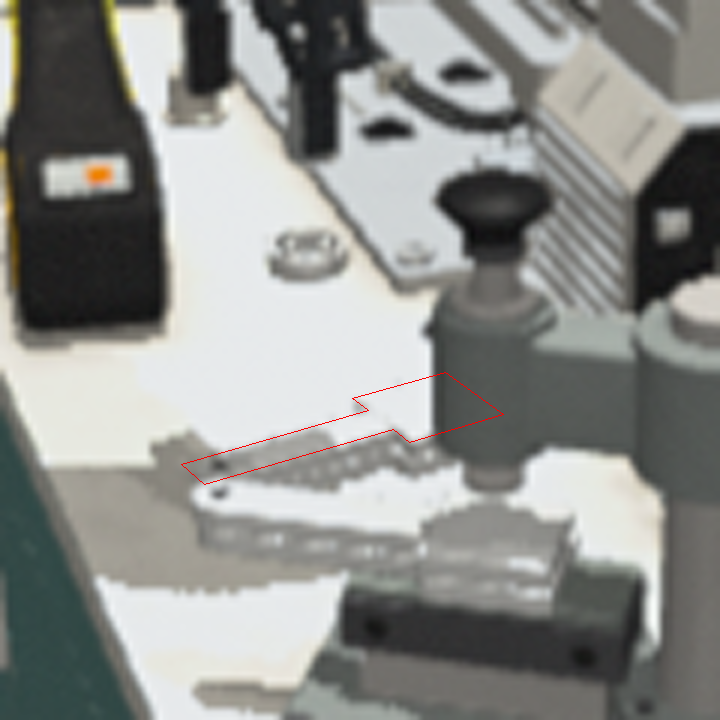

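>>> step_arm(
  targets=[
    {"offset": [0.001, 0.003, 0.045], "twist": 0},
    {"offset": [0, 0, 0.045], "twist": 0},
    {"offset": [0, 0, 0.035], "twist": 0},
    {"offset": [0, 0, 0.0195], "twist": 0},
    {"offset": [0, 0, 0.004], "twist": 0},
  ],
  jaw=-0.4,
)

```text
clock: 22.0
eef_pos: [0.45, -0.193, 0.0115]
tool_rot: [0.353, -3.119, -0.002]
ft_force: [-0.5, -0.3, -0.5]
gripper_width: 0.695
```

>>> step_arm(
  targets=[
    {"offset": [0, 0, 0], "twist": 0},
    {"offset": [0, 0, 0], "twist": 0},
    {"offset": [0, 0, 0], "twist": 0},
  ],
)

```text
clock: 22.3
eef_pos: [0.4527, -0.1934, 0.015]
tool_rot: [-0.355, 3.119, -0.002]
ft_force: [1.0, -0.3, 0.3]
gripper_width: 0.703
```

>>> step_arm(
  targets=[
    {"offset": [0, 0, 0.002], "twist": 0},
    {"offset": [0, 0, 0], "twist": 0},
    {"offset": [0, 0, 0], "twist": 0},
  ],
)

```text
clock: 22.6
eef_pos: [0.4516, -0.1927, 0.0115]
tool_rot: [-0.356, 3.121, -0.0]
ft_force: [-0.0, -0.9, 0.1]
gripper_width: 0.701
```

>>> step_arm(
  targets=[
    {"offset": [0, 0, 0], "twist": 0},
    {"offset": [0, 0, 0], "twist": 0},
    {"offset": [0, 0, 0], "twist": 0},
    {"offset": [0, 0, 0], "twist": 0},
    {"offset": [0, 0, 0], "twist": 0},
  ],
  jaw=1,
)

```text
clock: 23.1
eef_pos: [0.4516, -0.1928, 0.0116]
tool_rot: [-0.356, 3.121, -0.001]
ft_force: [-0.6, 0.5, 4.2]
gripper_width: 0.233
```

>>> step_arm(
  targets=[
    {"offset": [0, 0, 0], "twist": 0},
    {"offset": [0, 0, 0], "twist": 0},
  ],
)

```text
clock: 23.3
eef_pos: [0.4516, -0.1928, 0.0116]
tool_rot: [-0.356, 3.121, -0.0]
ft_force: [-0.2, 0.0, 5.7]
gripper_width: 0.233
```

>>> step_arm(
  targets=[
    {"offset": [0, 0, -0.004], "twist": 0},
    {"offset": [0, 0, -0.01], "twist": 0},
    {"offset": [0, 0, -0.025], "twist": 0},
    {"offset": [0, 0, -0.035], "twist": 0},
    {"offset": [0, 0, -0.03], "twist": 0},
  ],
)

```text
clock: 23.8
eef_pos: [0.4512, -0.1925, 0.117]
tool_rot: [0.356, -3.121, -0.0]
ft_force: [0.3, -0.1, -1.4]
gripper_width: 0.236
```

>>> step_arm(
  targets=[
    {"offset": [0.026, -0.01, 0], "twist": 0.136},
    {"offset": [0.024, -0.013, 0], "twist": 0.136},
    {"offset": [0.022, -0.017, 0], "twist": 0.135},
    {"offset": [0.02, -0.02, 0], "twist": 0.136},
    {"offset": [0.017, -0.022, 0], "twist": 0.135},
  ],
)

```text
clock: 24.3
eef_pos: [0.3357, -0.2715, 0.1158]
tool_rot: [0.71, 3.06, -0.0]
ft_force: [-0.1, -0.3, -0.2]
gripper_width: 0.235
```

>>> step_arm(
  targets=[
    {"offset": [0.014, -0.024, 0], "twist": 0.136},
    {"offset": [0, 0, 0], "twist": 0},
    {"offset": [0, 0, 0], "twist": 0},
    {"offset": [0, 0, 0], "twist": 0},
    {"offset": [0, 0, 0], "twist": 0},
  ],
)

```text
clock: 24.8
eef_pos: [0.3142, -0.2863, 0.1154]
tool_rot: [0.906, 3.008, 0.0]
ft_force: [0.5, 0.3, -0.6]
gripper_width: 0.233
```

```bash
python3 look.py 18 .084 .0016
```

```text
[ 0.3141 -0.2863  0.1152] [-0.8336  0.5524] 146.47 0.23336808127462874 [-0.5 -0.1 -0.1] 24.9
```

View pics/o18s.png

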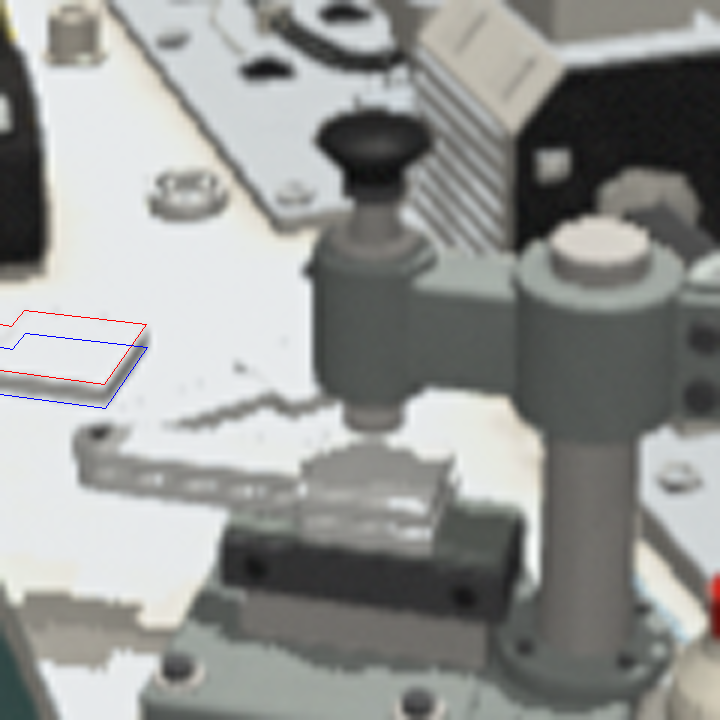

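View pics/o18t.png

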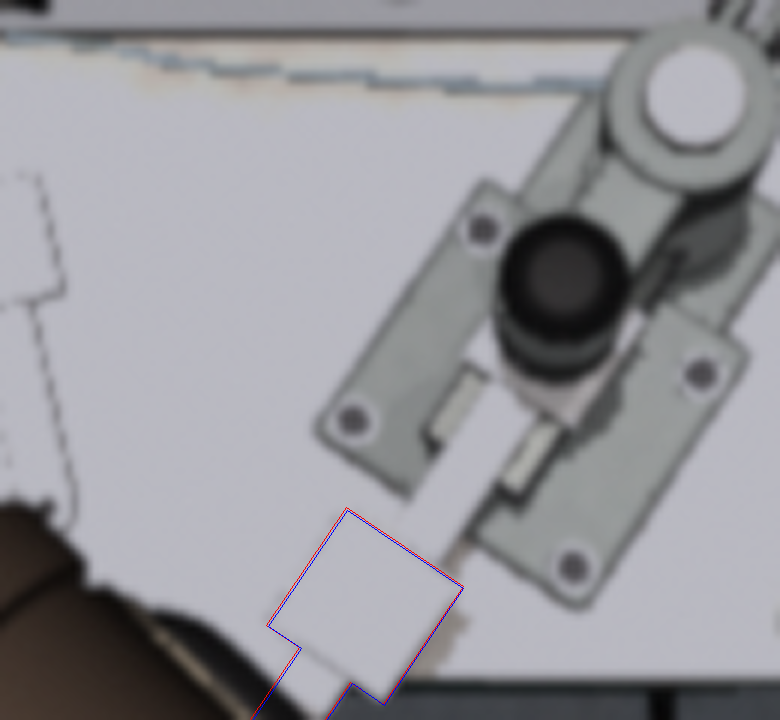

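>>> step_arm(
  targets=[
    {"offset": [0, -0.001, 0.01], "twist": 0},
    {"offset": [0, 0, 0.0105], "twist": 0},
    {"offset": [-0.01, 0, 0.001], "twist": 0},
    {"offset": [-0.015, 0, 0], "twist": 0},
    {"offset": [-0.015, 0, 0], "twist": 0},
  ],
)

```text
clock: 25.4
eef_pos: [0.3478, -0.3106, 0.0939]
tool_rot: [0.908, 3.007, -0.0]
ft_force: [1.1, 0.1, -1.6]
gripper_width: 0.235
```

>>> step_arm(
  targets=[
    {"offset": [-0.012, 0, 0], "twist": 0},
    {"offset": [0, 0, 0], "twist": 0},
    {"offset": [0, 0, 0], "twist": 0},
  ],
)

```text
clock: 25.7
eef_pos: [0.3566, -0.3164, 0.0936]
tool_rot: [-0.908, -3.007, -0.001]
ft_force: [-0.5, -0.2, -0.7]
gripper_width: 0.232
```

```bash
python3 look.py 19 .084 .0016
```

```text
[ 0.3561 -0.316   0.0937] [-0.8327  0.5537] 146.38 0.23045366238510365 [ 0.2 -0.6 -1.2] 25.8
```

View pics/o19s.png

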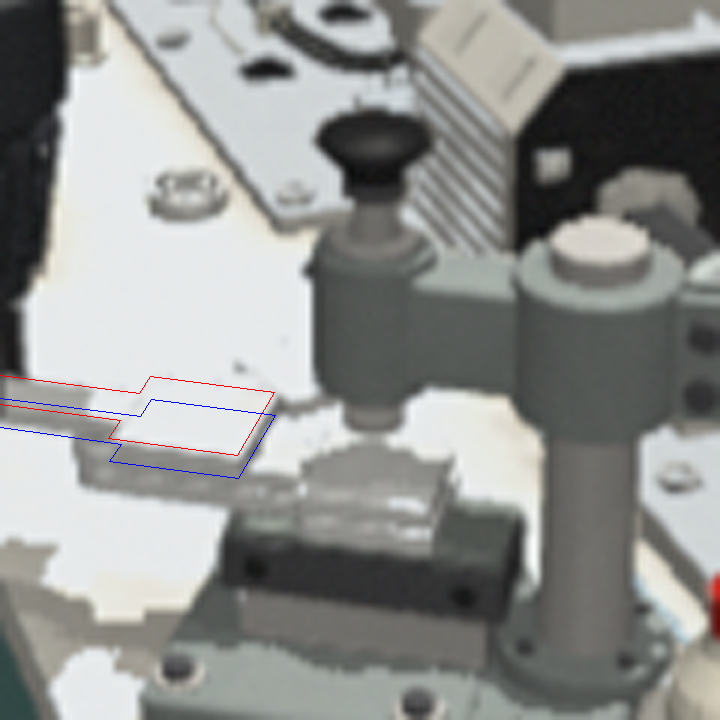

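>>> step_arm(
  targets=[
    {"offset": [-0.012, 0, 0], "twist": 0},
    {"offset": [-0.012, 0, 0], "twist": 0},
    {"offset": [-0.012, 0, 0], "twist": 0},
  ],
)

```text
clock: 26.1
eef_pos: [0.3874, -0.337, 0.094]
tool_rot: [0.908, 3.007, -0.0]
ft_force: [0.3, -0.7, -1.5]
gripper_width: 0.235
```

>>> step_arm(
  targets=[
    {"offset": [-0.012, 0, 0], "twist": 0},
    {"offset": [-0.012, 0, 0], "twist": 0},
    {"offset": [-0.01, 0, 0], "twist": 0},
    {"offset": [0, 0, 0], "twist": 0},
    {"offset": [0, 0, 0], "twist": 0},
  ],
)

```text
clock: 26.6
eef_pos: [0.4146, -0.3549, 0.0935]
tool_rot: [-0.908, -3.007, -0.001]
ft_force: [0.6, 0.3, -1.6]
gripper_width: 0.233
```

```bash
python3 look.py 20 .084 .0016
```

```text
[ 0.4143 -0.3548  0.0937] [-0.8327  0.5537] 146.38 0.2342868745456968 [-0.   0.1 -1. ] 26.7
```

View pics/o20s.png

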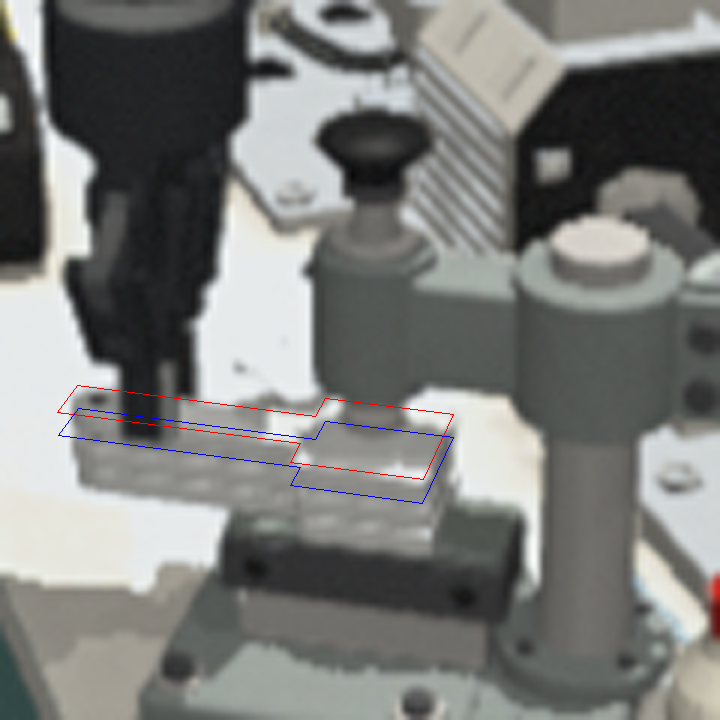

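>>> step_arm(
  targets=[
    {"offset": [0, 0, 0.0015], "twist": 0},
    {"offset": [0, 0, 0.0015], "twist": 0},
    {"offset": [0, 0, 0.001], "twist": 0},
    {"offset": [0, 0, 0.0005], "twist": 0},
    {"offset": [0, 0, 0], "twist": 0},
  ],
)

```text
clock: 27.2
eef_pos: [0.4145, -0.355, 0.0896]
tool_rot: [0.909, 3.007, -0.0]
ft_force: [-1.6, 0.2, 2.3]
gripper_width: 0.231
```

>>> step_arm(
  targets=[
    {"offset": [0, 0, 0], "twist": 0},
  ],
)

```text
clock: 27.3
eef_pos: [0.4145, -0.355, 0.0896]
tool_rot: [-0.909, -3.007, 0.0]
ft_force: [-2.0, 1.3, 3.1]
gripper_width: 0.232
```

>>> step_arm(
  targets=[
    {"offset": [0, 0, -0.0005], "twist": 0},
    {"offset": [0, 0, 0], "twist": 0},
    {"offset": [0, 0, 0], "twist": 0},
    {"offset": [0, 0, -0.01], "twist": 0},
    {"offset": [0, 0, -0.03], "twist": 0},
  ],
  jaw=-0.3,
)

```text
clock: 27.8
eef_pos: [0.4133, -0.3539, 0.128]
tool_rot: [-0.907, -3.003, -0.003]
ft_force: [0.2, -0.0, -0.1]
gripper_width: 0.649
```

>>> step_arm(
  targets=[
    {"offset": [0.03, 0, -0.04], "twist": 0},
    {"offset": [0.05, 0, 0], "twist": 0},
    {"offset": [0, 0, 0], "twist": 0},
  ],
)

```text
clock: 28.1
eef_pos: [0.3442, -0.3079, 0.1712]
tool_rot: [-0.909, -3.006, -0.001]
ft_force: [0.2, -0.1, 0.3]
gripper_width: 0.646
```

```bash
python3 look.py 21 0 0
```

```text
[ 0.3476 -0.3105  0.1709] [-0.8326  0.5539] 146.36 0.6510483869161632 [-0.1 -0.1 -0.3] 28.2
```

View pics/o21s.png

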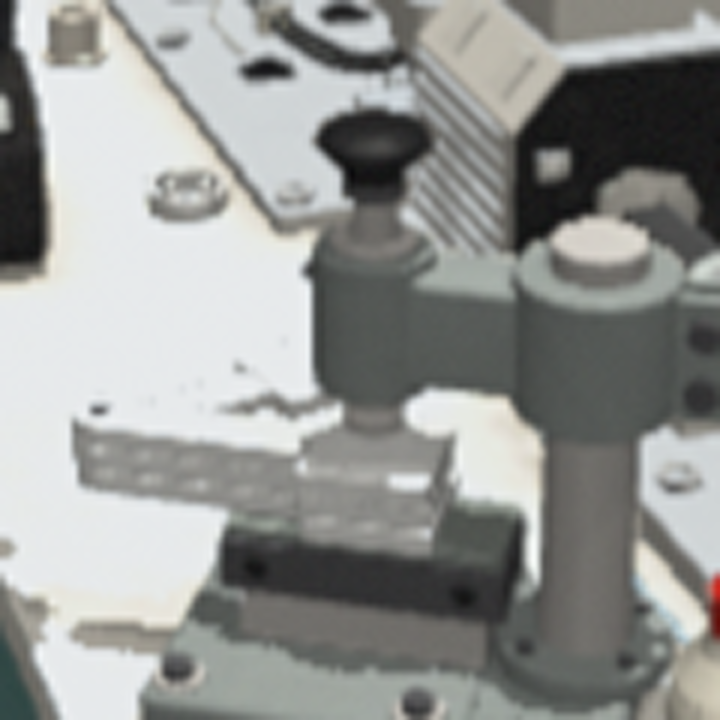

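View pics/o21t.png

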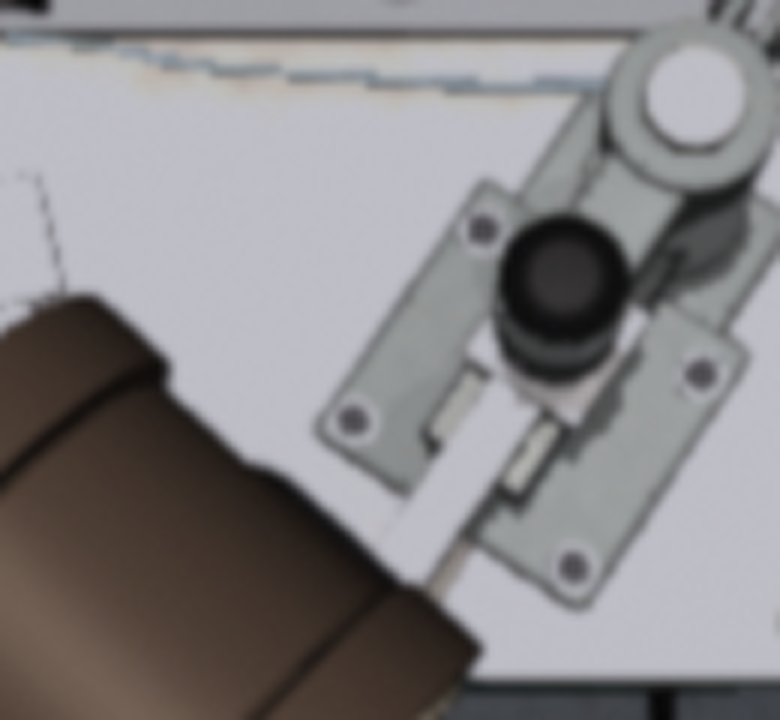

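>>> step_arm(
  targets=[
    {"offset": [0, 0, -0.045], "twist": 0},
    {"offset": [0, 0, -0.045], "twist": 0},
    {"offset": [-0.03, 0, 0], "twist": 0},
    {"offset": [-0.04, 0, 0], "twist": 0},
    {"offset": [-0.04, 0, 0], "twist": 0},
  ],
  jaw=1,
)

```text
clock: 28.7
eef_pos: [0.4418, -0.3732, 0.2605]
tool_rot: [0.908, 3.005, -0.001]
ft_force: [0.3, -0.2, 1.0]
gripper_width: -0.003
```

>>> step_arm(
  targets=[
    {"offset": [-0.04, 0, 0], "twist": 0},
    {"offset": [-0.014, 0, 0.01], "twist": 0},
    {"offset": [0, 0, 0.01], "twist": 0},
    {"offset": [0, 0, 0], "twist": 0},
    {"offset": [0, 0, 0], "twist": 0},
  ],
)

```text
clock: 29.2
eef_pos: [0.4836, -0.4009, 0.2398]
tool_rot: [-0.908, -3.006, -0.001]
ft_force: [-0.6, -0.3, 0.8]
gripper_width: -0.001
```

>>> step_arm(
  targets=[
    {"offset": [0, 0, 0.003], "twist": 0},
    {"offset": [0, 0, 0.003], "twist": 0},
    {"offset": [0, 0, 0.003], "twist": 0},
  ],
)

```text
clock: 29.5
eef_pos: [0.4843, -0.4014, 0.2314]
tool_rot: [0.908, 3.006, -0.001]
ft_force: [0.3, 0.1, 0.6]
gripper_width: -0.005
```

>>> step_arm(
  targets=[
    {"offset": [0, 0, 0.001], "twist": 0},
  ],
)

```text
clock: 29.6
eef_pos: [0.4843, -0.4014, 0.2298]
tool_rot: [0.909, 3.007, -0.0]
ft_force: [-1.1, 0.4, 3.4]
gripper_width: 0.003
```

>>> step_arm(
  targets=[
    {"offset": [0, 0, 0.003], "twist": 0},
    {"offset": [0, 0, 0.002], "twist": 0},
  ],
)

```text
clock: 29.8
eef_pos: [0.4843, -0.4014, 0.2251]
tool_rot: [0.909, 3.007, -0.0]
ft_force: [-2.9, 1.1, 4.2]
gripper_width: 0.002
```

>>> step_arm(
  targets=[
    {"offset": [0, 0, 0.002], "twist": 0},
  ],
)

```text
clock: 29.9
eef_pos: [0.4844, -0.4014, 0.2231]
tool_rot: [-0.909, -3.007, 0.0]
ft_force: [-3.2, 1.9, 4.9]
gripper_width: 0.003
```

>>> step_arm(
  targets=[
    {"offset": [0, 0, 0.002], "twist": 0},
  ],
)

```text
clock: 30.0
eef_pos: [0.4843, -0.4014, 0.2209]
tool_rot: [-0.909, -3.007, 0.0]
ft_force: [-3.4, 2.7, 4.9]
gripper_width: 0.002
```

>>> step_arm(
  targets=[
    {"offset": [0, 0, 0.002], "twist": 0},
  ],
)

```text
clock: 30.1
eef_pos: [0.4844, -0.4015, 0.22]
tool_rot: [0.908, 3.007, -0.001]
ft_force: [-6.7, 4.6, 18.3]
gripper_width: -0.003
```

>>> step_arm(
  targets=[
    {"offset": [0, 0, 0.002], "twist": 0},
  ],
)

```text
clock: 30.2
eef_pos: [0.4844, -0.4015, 0.2199]
tool_rot: [0.908, 3.005, -0.002]
ft_force: [-8.4, 6.2, 27.5]
gripper_width: 0.0
```

>>> step_arm(
  targets=[
    {"offset": [0.002, 0, 0.001], "twist": 0},
    {"offset": [0, 0, 0], "twist": 0},
    {"offset": [0, 0, 0], "twist": 0},
  ],
)

```text
clock: 30.5
eef_pos: [0.4843, -0.4014, 0.22]
tool_rot: [0.906, 3.0, -0.004]
ft_force: [-2.7, 1.7, 19.7]
gripper_width: -0.001
```

```bash
python3 look.py 22 0 0
```

```text
[ 0.4844 -0.4014  0.22  ] [-0.8327  0.5536] 146.38 -0.00019479851706399342 [-3.5  1.7 20.6] 30.6
```

View pics/o22s.png

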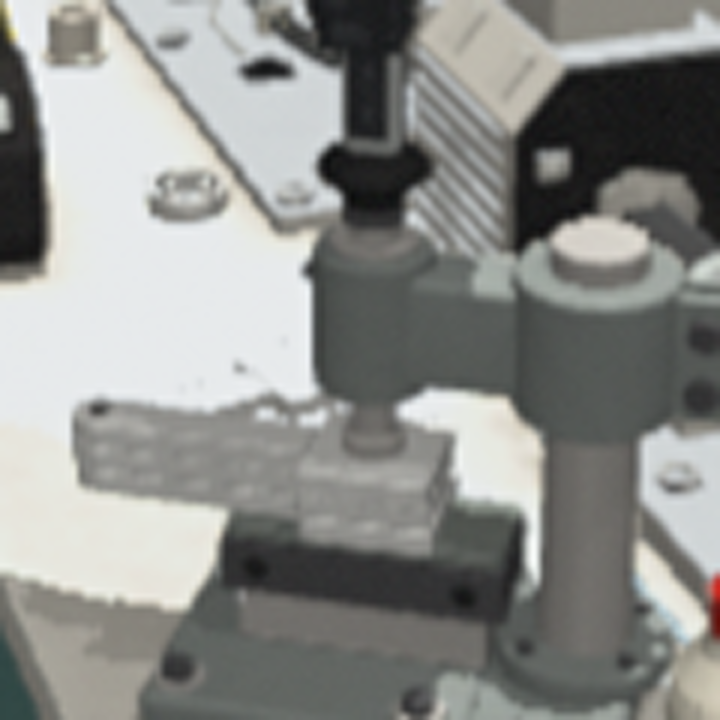

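View pics/side22.png

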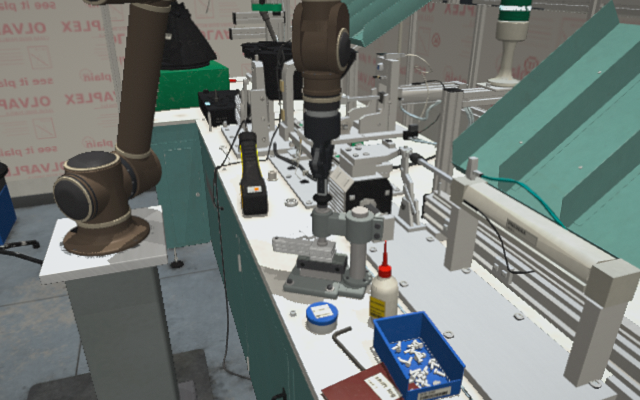

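>>> step_arm(
  targets=[
    {"offset": [0, 0, 0.002], "twist": 0},
    {"offset": [0, 0, 0.001], "twist": 0},
    {"offset": [0, 0, 0], "twist": 0},
    {"offset": [0, 0, 0], "twist": 0},
  ],
)

```text
clock: 31.0
eef_pos: [0.4844, -0.4015, 0.2199]
tool_rot: [0.905, 2.998, -0.006]
ft_force: [-6.2, 4.5, 32.8]
gripper_width: 0.004
```

>>> step_arm(
  targets=[
    {"offset": [0, 0, 0], "twist": 0},
    {"offset": [0, 0, 0], "twist": 0},
    {"offset": [0, 0, 0], "twist": 0},
    {"offset": [0, 0, 0], "twist": 0},
    {"offset": [0, 0, 0], "twist": 0},
  ],
)

```text
clock: 31.5
eef_pos: [0.4844, -0.4015, 0.2198]
tool_rot: [0.905, 2.998, -0.006]
ft_force: [-6.0, 5.2, 32.5]
gripper_width: 0.004
```

```bash
python3 -c "
from h import *
s=telemetry.state();print(s['clock'],s['eef_pos'],s['ft_force'])
workorder.job_done()"
```

```text
31.5 [ 0.48438638 -0.40146877  0.21982122] [-6.04043886  5.1851745  32.54119659]
the job is handed in; nothing more can be done
```

I stacked three packing plates (d, c, b) on the block under the ram and handed in at 31.5 s, with the knob still pressed at a steady 32.5 N or so. Plate a stays on the bench.

- **Two plates were not enough:** in a test push the ram stopped hard after about 18 mm, the end of its stroke. By the tool height its nose was then about 1.7 mm above the stack; the picture could not clearly show that gap.
- **Three plates bite:** the ram took hold after about 10 mm of travel. The knob top stood at 0.220 m, as expected for a stack top at 98 mm, and did not move in the last half second.
- **Stack and block:** pictures show the plates flat and handles aligned. The first pad measured within about 2 mm of the ram axis; I judged the other two by tool position and by eye. The block looks unmoved.
- **Other items:** the oil bottle, grease tin and hex key were not touched and look unmoved in the last full picture, taken about a second before hand-in.
- **Things that went less well:** I put plate c back once and gripped it again because it seemed tilted. The final push also has a side force of about 8 N.

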